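Fit the vial carousel on the autosampler and load two vials

TASK

Get the autosampler ready to run: lift the vial carousel by its handle and set it down on the sampler's splined drive hub, rocking it a little about its axis as needed, until the teeth mesh and it sits fully home and level. Then take the two glass vials from the sloping rest and stand each one upright, cap up, at the bottom of an empty cup of the carousel; any two cups will do. Let nothing drop, and do not disturb the bottle, the beaker and the little box.

Things in the scene. Friction and masses are not known exactly. Their poses are not given: they have to be found in the camera images.
- sampler: Carousel autosampler: white bench instrument 400 x 240, 80 high, fixed. Origin on the bench under the drive hub's axis; x points to its rear; its front is 130 before the hub, its rear 270 behind it. A needle tower 44 x 44, 229 high above the bench, stands 160 along x and 88 along y from the hub, its parked arm pointing to the rear over a small round port.
- hub_seat (a point): Centre of the top face of the hub's round aluminium shoulder (80 diameter), on which the carousel comes to rest, 84 above the bench; z up, axes as the sampler. On the shoulder stand 8 straight spline teeth, 8 wide, 22 to 31 from the axis, 14 high plus pointed roofs of 4, at 0, 45, 90 ... degrees from the x axis.
- hub_tip (a point): Tip of the hub's centring spindle, 40 above the shoulder. The spindle is 26 in diameter, tapering over its top 8 to 14 at the tip; it enters the carousel's centre bore before the teeth meet.
- carousel_handle (a point): Grip point of the loose light grey vial carousel (0.5 kg, 190 diameter, standing on the bench): the middle of its bar handle, on its axis, 80 above its underside. The bar is 64 long along x, 16 wide along y, 40 high (20 above and below this point); z up. Fully home on the hub, this point is 80 above the shoulder; unmeshed it stops about 18 higher.
- carousel: The same carousel; origin at the centre of its underside. In the underside: a centring bore of 30 diameter, from 2 up, and 8 inner teeth 8 wide, 24 to 36 from the axis, 14 high, at 22.5, 67.5 ... degrees from its x axis. So it meshes when its x axis is 0, 45, 90 ... degrees from the sampler's, with about 5 degrees of play each way.
- cup_0 (a point): Centre of the mouth of one of the carousel's 8 equal open cups, 50 above the underside, 70 from the axis along the carousel's x axis (axes as the carousel's). The other cups are at 45, 90 ... 315 degrees, same radius. Mouth 38 wide, flaring in over 7 to a bore of 31; inner floor 45 below the mouth.
- vial_a_mid (a point): Amber glass sample vial with white screw cap, the one further along the rest's y axis. A round rod 98 long, 27.5 in diameter (cap, the top 20: 27), about 70 g. It starts lying in a V cradle of the sloping rest, leaning 45 degrees, cap end high and towards the robot. This point is on its axis, 49 from foot and from cap top; its z axis runs from foot to cap.
- vial_a: The same vial; origin at the centre of its foot, z along it to the cap.
- vial_b_mid (a point): Amber glass sample vial with white screw cap, the one on the rest's -y side. A round rod 98 long, 27.5 in diameter (cap, the top 20: 27), about 70 g. It starts lying in a V cradle of the sloping rest, leaning 45 degrees, cap end high and towards the robot. This point is on its axis, 49 from foot and from cap top; its z axis runs from foot to cap.
- vial_b: The same vial; origin at the centre of its foot, z along it to the cap.
- rest: Sloping rest of bent steel sheet, fixed, 92 x 140, 50 high; origin under its middle, x away from the robot. Its two V cradles, 74 apart and narrower than the vials, bear the lower 54 of each vial, whose foot stands on a lip 30 above the bench; the upper 44 stands free. A vial lifts off along its own axis or straight up.
- reagent: Bystander: amber reagent bottle, 70 diameter, 150 high, on the bench behind the rest; origin under its middle.
- beaker: Bystander: glass beaker, 68 diameter, 90 high, beside the bottle; origin under its middle.
- septa_box: Bystander: small cardboard box 50 x 90 x 35 high between the robot and the rest; origin under its middle.
Things that resemble listed ones, but are neither listed nor needed, are in the scene too. Leave any blue look-alike of the vial_b alone. Leave any yellow look-alike of the vial_a alone.

How it is judged:
By the outcome, as a careful person would: the job done as asked, in the order asked, and still so for the second after the job is handed in, with the robot touching nothing.
It also fails if it takes over 72 s, if anything falls off the work surface, if the arm or the gripper's body presses on something with over 40 N, if the wrist force passes 120 N, or if a joint passes its speed limit or range.

ROBOT

A 6-joint arm with a two-finger parallel gripper is mounted at the origin on the work surface. World frame = base frame: x ahead of the robot, y to its left, z up, the work surface at z = 0. Lengths are in m, angles in rad, forces in N, time in s.
With the tool pointing down it reaches from about 0.35 to 0.8 m from the base axis. Payload 7.3 kg.
Tool frame: the origin (TCP) lies midway between the tips of the shut fingers; the grasp point (between the pads) lies 19 mm behind it; z points along the fingers, y is the line along which they close (so a half turn about z gives the same grasp; the last joint's range is limited). The gripper opens to 85 mm and grips with 20 to 120 N. Pads are 22 mm wide; open, the fingers measure 114 mm over their backs; the gripper's body (76 mm by 85 mm) begins 54 mm behind the grasp point. The pads swing forward as they close: fully open they stand 13 mm farther back than shut.
Start: joints at [1.006, 0.342, 1.524, -0, 1.275, -0.146], TCP at [0.213, 0.48, 0.196] pointing down, gripper open.
Joint ranges: [-2.53, 2.53], [-0.77, 2.02], [0.04, 2.7], [-1, 4.14], [0.28, 2.66], [-3.11, 3.11]. Speed limits (rad/s): [2.57, 2.57, 3.14, 3.14, 3.14, 3.14].

INTERFACE

Orientations are given as a unit quaternion [x, y, z, w].
In Python, from station import r gives the robot as it stands.
- The arm moves only by the tool apply_moves, never from a script. Its argument "deltas" is a list of rows, each an object of numbers: "tx", "ty", "tz": the shift along the tool's x, y, z in mm; "spin": the turn about the tool's z in degrees; "grip": the opening in per cent of the stroke, from 0 (shut) to 100 (fully open). A call has 1 to 10 rows; each row shifts and turns the commanded pose from where the row before left it, along the tool's axes as they then stand; what a row does not reach is not made up. A row lasts 1/8 s, in which the tool goes at most 62.5 mm and 10.7 degrees, less where a joint would pass 70% of its speed; a pose out of reach is approached as far as the arm can. A call with a gripper value outside its range is refused whole. The fingers move at their own pace and stop on an object; "grip_force" is the grip in N (left out, the last holds). Time passes only in rows, so rows that do not move let the fingers close. It gives the time, the measured TCP pose, the force, the opening and the grip force at its end, in the units of the state.
- r.state(): the state, without advancing time (a new reading comes with each control period).
- r.get_image(name): name is "scene" or "top" or "wrist"; returns a dict with "image" (480x640x3 uint8, blue, green, red), "range_z" (480x640 float32, m along the optical axis (not along the pixel's ray), 0 where there is no reading), "fx", "fy", "cx", "cy" (pixels), "xyz" and "orientation" of the camera in the world; the wrist camera has in their place "T_tool_cam" (4x4, takes a point from camera to tool coordinates, whose origin is the TCP and whose axes are the flange's). Camera axes: x right, y up, looking along -z (the intrinsics and any distortion apply to the point x, -y, -z); pixel columns grow to the right and rows downward; lengths in m; the calibration is good to about 2 mm. A picture is of the moment at which its call begins: read the wrist's pose just before it.
- r.close_job(): hands the job in; it is judged then, once.
The state is a dict: "t": time; "joint_positions": joint angles; "joint_vel": joint speeds; "tau": joint torques, N m; "ee_pos": TCP position; "eef_rot": TCP orientation; "wrist_force": force on the tool from outside, world axes, zero at the start; "moment": the same for the moment, N m; "width": finger opening in m; "gripper_force": force on a finger pad.
Only numpy, scipy, OpenCV 4.12 (cv2) and the standard library are available. Lean on these libraries where they do the work, as an engineer would, in place of code of your own. Each camera call takes 0.05 s, during which the arm holds its last target. There are 200 camera calls.

## Working session

There is one attempt and no reset: what is moved stays moved. The work goes in short steps, Python scripts to look and compute and a tool call to move; the robot and the scene stay as the last step left them, time stands still between calls to the robot, and variables do not carry over. Pictures are saved under pics/ and viewed, at most 10 in all, crops included, and the job is handed in when it is done.

Besides the shell and the picture viewer there is one more tool, called after "Request:" as name(argument=value, ...) on one line, values as JSON. apply_moves: Moves the arm, as the interface text tells. Its arguments: {"type":"object","properties":{"deltas":{"type":"array","items":{"type":"object","properties":{"tx":{"type":"number"},"ty":{"type":"number"},"tz":{"type":"number"},"spin":{"type":"number"},"grip":{"type":"number"}}}},"grip_force":{"type":"number"}},"required":["deltas"]}

```bash
mkdir -p pics; ls; python3 - <<'E'
from station import r
import cv2,numpy as np
s=r.state();print(s)
for n in ("scene","top"):
    d=r.get_image(n);cv2.imwrite(f"pics/{n}0.png",d["image"]);np.savez(f"pics/{n}0.npz",**d)
    print(n,d["fx"],d["fy"],d["cx"],d["cy"],d["xyz"],d["orientation"],[k for k in d],(d["range_z"]>0).mean())
E
```

```text
pics
{'t': 0.0, 'joint_positions': array([ 1.00598176e+00,  3.42729666e-01,  1.52502872e+00,  9.33010441e-06,
        1.27538646e+00, -1.45995561e-01]), 'joint_vel': array([ 0.00161519,  0.00021699, -0.00076907,  0.00158086, -0.0017261 ,
        0.00035223]), 'tau': array([-4.92604286e-04, -4.33673322e+01, -2.46008241e+01, -3.00921893e-04,
        7.88009173e-03,  1.66545357e-05]), 'ee_pos': array([0.21323604, 0.47924634, 0.19541831]), 'eef_rot': array([ 2.07883610e-01,  9.78153261e-01, -7.26040716e-04, -2.74240932e-04]), 'wrist_force': array([ 0.76561125, -0.28878118, -1.20083934]), 'moment': array([-0.00314529,  0.01812205, -0.00284741]), 'gripper_force': 0.0, 'width': 0.0847886926709451}
scene 483.6238657943614 483.6238657943614 315.6067806217344 241.7261212837777 [ 1.19880512 -0.09066705  0.93900859] [0.25221021 0.21462009 0.62535385 0.70658389] ['image', 'range_z', 'fx', 'fy', 'cx', 'cy', 'xyz', 'orientation'] 0.99595703125
top 621.964521965885 621.964521965885 326.49068504722095 245.76964791010298 [ 0.43923462 -0.00378542  1.39105881] [-0.03237791  0.02238119  0.7065737  -0.70654395] ['image', 'range_z', 'fx', 'fy', 'cx', 'cy', 'xyz', 'orientation'] 0.9959147135416667
```

View pics/scene0.png

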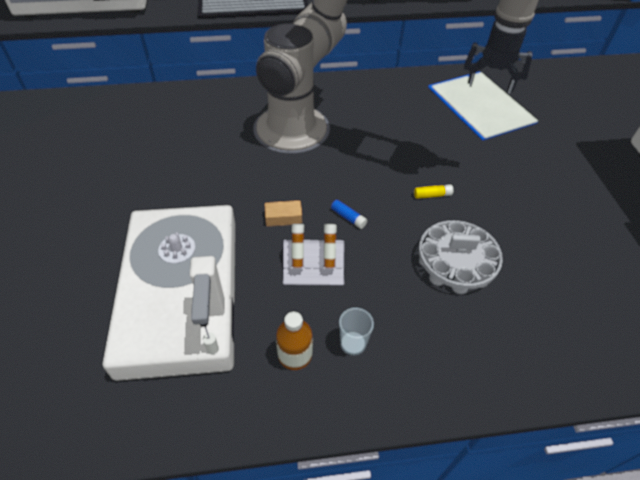

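View pics/top0.png

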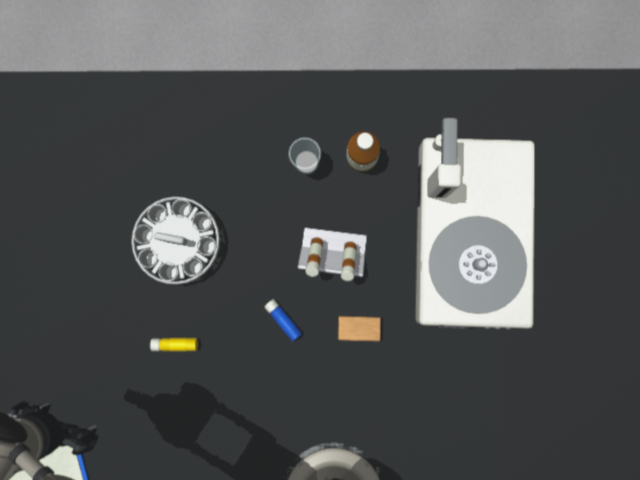

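The scene view shows the carousel at about (460,255), the hub at (177,243), and two amber vials in the rest at (297,248) and (330,248). In the top view the same things are at (175,240), (480,264), and (349,258)/(314,255). Vial candidates in the top view are amber (314,255), amber (349,258), blue (283,320) and yellow (175,345). Only the two amber ones lie in the rest. The one at (314,255) is further along +y, so it is vial_a, and (349,258) is vial_b. I'll confirm that in a crop and measure.

```bash
cat > h.py <<'E'
import numpy as np,cv2
from scipy.spatial.transform import Rotation as R
def cloud(d,T=None):
    z=d["range_z"];v,u=np.mgrid[:480,:640]
    p=np.stack([(u-d["cx"])/d["fx"]*z,-(v-d["cy"])/d["fy"]*z,-z],-1)
    if T is None: M=R.from_quat(d["orientation"]).as_matrix();o=d["xyz"]
    else: M=T[:3,:3];o=T[:3,3]
    w=p@M.T+o; w[z<=0]=np.nan
    return w
def box(w,x,y,z):
    return (w[...,0]>x[0])&(w[...,0]<x[1])&(w[...,1]>y[0])&(w[...,1]<y[1])&(w[...,2]>z[0])&(w[...,2]<z[1])
def rect(p):
    return cv2.minAreaRect((p[:,:2]*1000).astype(np.float32))
E
python3 - <<'E'
from h import *
C={}
for n in("top","scene"):
    d=dict(np.load(f"pics/{n}0.npz"));w=cloud(d);C[n]=w;im=d["image"]
    print("==",n)
    m=box(w,(.2,.8),(.2,.5),(.088,.11));p=w[m];print("handle",m.sum(),p.mean(0),rect(p))
    m=box(w,(.2,.8),(.2,.5),(.035,.11));p=w[m];print("carousel",cv2.minEnclosingCircle((p[:,:2]*1000).astype(np.float32)),np.nanmedian(w[box(w,(.2,.8),(.2,.5),(.045,.06))],0))
    m=box(w,(.3,.55),(-.45,-.15),(.112,.14));p=w[m];print("spindle",m.sum(),p.mean(0),p[:,2].max())
    m=box(w,(.1,.9),(-.5,-.1),(.07,.09));p=w[m];print("sampler top",m.sum(),np.median(p[:,2]),rect(p))
    m=box(w,(.3,.5),(-.45,-.15),(.089,.106));p=w[m];print("teeth",m.sum(),p.mean(0))
    m=box(w,(.3,.8),(-.1,.1),(-.01,.01));print("bench z",np.nanmedian(w[m][:,2]))
    hsv=cv2.cvtColor(im,cv2.COLOR_BGR2HSV)
    for nm,c in (("L",1),("R",0)):
        pass
    m=box(w,(.35,.6),(-.12,.12),(.055,.16));k,l,st,ce=cv2.connectedComponentsWithStats(m.astype(np.uint8))
    for i in range(1,k):
        if st[i,4]>30:
            q=w[l==i];c=q.mean(0);e=np.linalg.svd(q-c,full_matrices=False)[2][0];print("vial",ce[i],st[i,4],c.round(4),e.round(3),q.max(0).round(3),q.min(0).round(3))
    for nm,b in (("rest",((.37,.6),(-.1,.1),(.012,.056))),("box",((.2,.37),(-.2,.1),(.02,.05)))):
        m=box(w,*b);print(nm,m.sum(),rect(w[m]))
d=dict(np.load("pics/top0.npz"))["image"]
a=cv2.resize(d[190:390,90:400],None,fx=2.5,fy=2.5,interpolation=cv2.INTER_CUBIC);cv2.imwrite("pics/crop.png",a)
E
```

```text
== top
handle 231 [0.55702556 0.34396247 0.09942246] ((557.5175170898438, 345.87432861328125), (65.6502685546875, 15.86761474609375), 79.60700988769531)
carousel ((490.2803955078125, 335.081298828125), 163.04612731933594) [0.55613504 0.3453175  0.04882463]
spindle 128 [ 0.50188998 -0.30071561  0.12101972] 0.13174321468155914
sampler top 19245 0.08056207742276 ((571.8034057617188, -303.33013916015625), (240.7186737060547, 401.4010009765625), 88.5644302368164)
teeth 117 [ 0.48371154 -0.29970994  0.09663907]
bench z 0.0008487121504624495
vial [313.53553299 259.15989848] 394 [0.5126 0.0419 0.0851] [-0.79   0.098  0.606] [0.553 0.061 0.109] [0.479 0.027 0.055]
vial [348.18346253 263.68475452] 387 [ 0.503  -0.0309  0.0857] [-0.786  0.101  0.61 ] [ 0.54  -0.016  0.114] [ 0.468 -0.046  0.055]
rest 1483 ((475.6932373046875, -0.5026702880859375), (198.78306579589844, 210.86729431152344), 89.29627990722656)
box 677 ((354.8062438964844, 0.5914535522460938), (198.07774353027344, 28.534000396728516), 89.54803466796875)
== scene
handle 230 [0.56017209 0.33975323 0.09684864] ((557.03857421875, 341.9
[... 236 characters left out ...]
649806
sampler top 15068 0.08082814422806112 ((575.2791748046875, -260.5240478515625), (330.6132507324219, 400.4849548339844), 88.46540832519531)
teeth 56 [ 0.48525151 -0.30066589  0.09774693]
bench z 0.0008362640853771808
vial [297.44757033 240.31969309] 391 [ 0.5101 -0.0345  0.0812] [ 0.74  -0.085 -0.667] [ 0.544 -0.018  0.111] [ 0.476 -0.05   0.055]
vial [329.47692308 240.2974359 ] 390 [0.5187 0.0379 0.0814] [ 0.74  -0.08  -0.668] [0.55  0.054 0.111] [0.479 0.023 0.055]
rest 1669 ((467.009521484375, -0.1983642578125), (199.58302307128906, 193.95855712890625), 89.97598266601562)
box 362 ((353.93035888671875, -1.4151687622070312), (202.52542114257812, 31.695077896118164), 89.89674377441406)
```

View pics/crop.png

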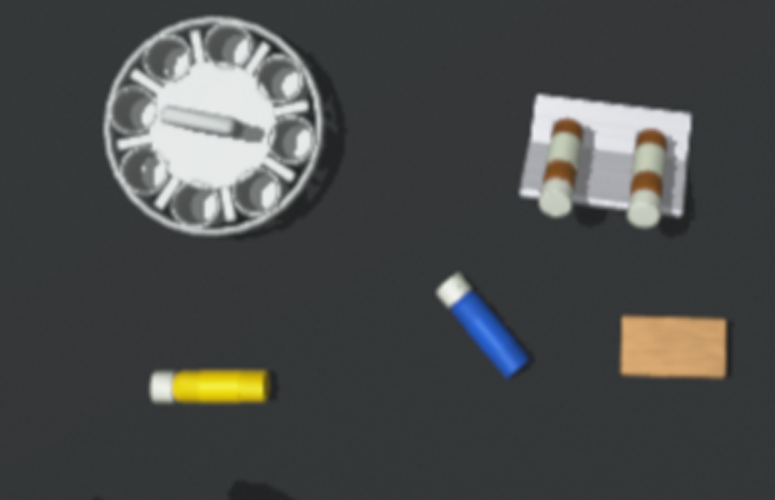

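The crop confirms it: the two amber, white-capped vials sit in the rest at crop (562,165) and (647,178). The blue and yellow ones lie loose on the bench, so I'll leave them alone. First I move over the carousel.

Request:
apply_moves(deltas=[{"tx": -37, "ty": 2, "tz": -2}, {"tx": -37, "ty": 2, "tz": -2}, {"tx": -37, "ty": 2, "tz": -2}, {"tx": -37, "ty": 2}, {"tx": -37, "ty": 2}, {"tx": -37, "ty": 2}, {"tx": -37, "ty": 2}, {"tx": -37, "ty": 2}, {"tx": -37, "ty": 1}, {"tx": -37}])

```text
schema error: expected keys tx, ty, tz, spin, grip
```

Request:
apply_moves(deltas=[{"spin": 10}, {"spin": 10}, {"spin": 10}, {"spin": 10}, {"spin": 10}, {"spin": 10}, {"spin": 10}, {"spin": 5}, {}])

```text
schema error: expected keys tx, ty, tz, spin, grip
```

```bash
cat >> h.py <<'E'
def tool(s):
    T=np.eye(4);T[:3,:3]=R.from_quat(s["eef_rot"]).as_matrix();T[:3,3]=s["ee_pos"];return T
def phi(s): 
    m=tool(s);return np.degrees(np.arctan2(m[1,1],m[0,1]))
def togo(s,x,y,z,ph):
    m=tool(s);d=m[:3,:3].T@((np.array([x,y,z])-m[:3,3])*1000)
    print("tx %.1f ty %.1f tz %.1f spin %.1f | ee"%(*d,phi(s)-ph),s["ee_pos"].round(4),"phi %.2f t %.2f w %.4f F"%(phi(s),s["t"],s["width"]),s["wrist_force"].round(1),"M",s["moment"].round(2),"g",s["gripper_force"])
def wrist(r,name=None):
    s=r.state();d=r.get_image("wrist")
    if name: cv2.imwrite(f"pics/{name}.png",d["image"])
    return s,d,cloud(d,tool(s)@d["T_tool_cam"])
E
python3 - <<'E'
from h import *
from station import r
s,d,w=wrist(r,"w1")
m=box(w,(.45,.66),(.24,.45),(.088,.11));p=w[m];print("handle",m.sum(),p.mean(0),rect(p))
m=box(w,(.42,.7),(.2,.48),(.04,.06));p=w[m];print(rect(p),cv2.minEnclosingCircle((p[:,:2]*1000).astype(np.float32)))
togo(s,.557,.344,.064,-9.5)
E
```

```text
handle 0 [nan nan nan] ((0.0, 0.0), (0.0, 0.0), 0.0)
((0.0, 0.0), (0.0, 0.0), 0.0) ((0.0, 0.0), 0.0)
tx -369.1 ty 16.4 tz 131.4 spin 75.5 | ee [0.2133 0.4793 0.1955] phi 66.00 t 0.10 w 0.0851 F [-0.7 -0.5 -0.5] M [-0.05  0.02 -0.02] g 0.0<stdin>:4: RuntimeWarning: Mean of empty slice.
  ret = um.true_divide(
```

Every row needs all five keys.

Request:
apply_moves(deltas=[{"tx": -37, "ty": 2, "tz": -2, "spin": 0, "grip": 100}, {"tx": -37, "ty": 2, "tz": -2, "spin": 0, "grip": 100}, {"tx": -37, "ty": 2, "tz": -2, "spin": 0, "grip": 100}, {"tx": -37, "ty": 2, "tz": 0, "spin": 0, "grip": 100}, {"tx": -37, "ty": 2, "tz": 0, "spin": 0, "grip": 100}, {"tx": -37, "ty": 2, "tz": 0, "spin": 0, "grip": 100}, {"tx": -37, "ty": 2, "tz": 0, "spin": 0, "grip": 100}, {"tx": -37, "ty": 2, "tz": 0, "spin": 0, "grip": 100}, {"tx": -37, "ty": 0, "tz": 0, "spin": 0, "grip": 100}, {"tx": -37, "ty": 0, "tz": 0, "spin": 0, "grip": 100}])

```text
t: 1.4
ee_pos: [0.5589, 0.3431, 0.2016]
eef_rot: [0.208, 0.978, -0.0, -0.0]
wrist_force: [0.2, 0.3, -0.3]
width: 0.0851
gripper_force: 0.0
```

Request:
apply_moves(deltas=[{"tx": 0, "ty": 0, "tz": 0, "spin": 10, "grip": 100}, {"tx": 0, "ty": 0, "tz": 0, "spin": 10, "grip": 100}, {"tx": 0, "ty": 0, "tz": 0, "spin": 10, "grip": 100}, {"tx": 0, "ty": 0, "tz": 0, "spin": 10, "grip": 100}, {"tx": 0, "ty": 0, "tz": 0, "spin": 10, "grip": 100}, {"tx": 0, "ty": 0, "tz": 0, "spin": 10, "grip": 100}, {"tx": 0, "ty": 0, "tz": 0, "spin": 10, "grip": 100}, {"tx": 0, "ty": 0, "tz": 0, "spin": 5, "grip": 100}, {"tx": 0, "ty": 0, "tz": 0, "spin": 0, "grip": 100}])

```text
t: 2.52
ee_pos: [0.5578, 0.3437, 0.2017]
eef_rot: [0.76, 0.65, -0.0, -0.0]
wrist_force: [0.5, -0.6, 0.5]
width: 0.0854
gripper_force: 0.0
```

```bash
python3 - <<'E'
from h import *
from station import r
s,d,w=wrist(r,"w1")
m=box(w,(.45,.66),(.24,.45),(.088,.11));p=w[m];print("handle",m.sum(),p.mean(0),rect(p))
m=box(w,(.42,.7),(.2,.48),(.04,.06));p=w[m];print(rect(p),cv2.minEnclosingCircle((p[:,:2]*1000).astype(np.float32)))
togo(s,.557,.344,.064,-9.5)
E
```

```text
handle 1478 [0.55941992 0.34646053 0.09955561] ((559.1886596679688, 344.685791015625), (62.36935806274414, 15.999199867248535), 79.48429870605469)
((559.197509765625, 343.9017639160156), (188.3296356201172, 188.5931396484375), 61.14836120605469) ((559.327880859375, 343.7010803222656), 94.95203399658203)
tx 0.2 ty -0.8 tz 137.7 spin 0.6 | ee [0.5578 0.3437 0.2017] phi -8.95 t 2.52 w 0.0854 F [ 0.5 -0.6  0.5] M [ 0.04 -0.04 -0.02] g 0.0
```

View pics/w1.png

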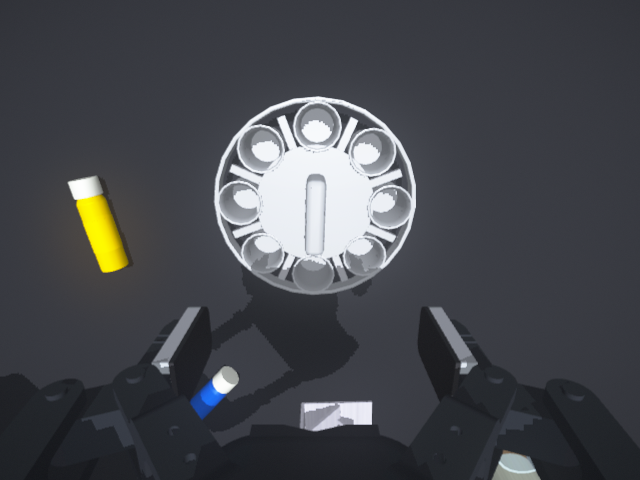

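Wrist view: the carousel is at about (315,195) with the handle bar at (315,213), midway between the fingers. Now I go down and grip.

Request:
apply_moves(deltas=[{"tx": 0.4, "ty": 1.4, "tz": 20, "spin": 1.5, "grip": 100}, {"tx": 0, "ty": 0, "tz": 25, "spin": 0, "grip": 100}, {"tx": 0, "ty": 0, "tz": 25, "spin": 0, "grip": 100}, {"tx": 0, "ty": 0, "tz": 25, "spin": 0, "grip": 100}, {"tx": 0, "ty": 0, "tz": 25, "spin": 0, "grip": 100}, {"tx": 0, "ty": 0, "tz": 18, "spin": 0, "grip": 60}, {"tx": 0, "ty": 0, "tz": 0, "spin": 0, "grip": 30}, {"tx": 0, "ty": 0, "tz": 0, "spin": 0, "grip": 0}, {"tx": 0, "ty": 0, "tz": 0, "spin": 0, "grip": 0}, {"tx": 0, "ty": 0, "tz": 0, "spin": 0, "grip": 0}], grip_force=60)

```text
t: 3.82
ee_pos: [0.5598, 0.3442, 0.065]
eef_rot: [0.769, 0.64, 0.001, 0.0]
wrist_force: [-0.0, -0.2, 0.3]
width: -0.0002
gripper_force: 0.0
```

Request:
apply_moves(deltas=[{"tx": 0, "ty": 0, "tz": 0, "spin": 0, "grip": 0}, {"tx": 0, "ty": 0, "tz": 0, "spin": 0, "grip": 0}, {"tx": 0, "ty": 0, "tz": 0, "spin": 0, "grip": 0}])

```text
t: 4.2
ee_pos: [0.5598, 0.3442, 0.0649]
eef_rot: [0.769, 0.639, 0.001, 0.0]
wrist_force: [-0.6, -0.2, 5.4]
width: -0.0003
gripper_force: 2.8
```

The fingers shut fully without holding the bar, so I take a look.

```bash
python3 - <<'E'
from h import *
from station import r
s,d,w=wrist(r)
dd=r.get_image("scene")
cv2.imwrite("pics/x.png",np.hstack([cv2.resize(dd["image"][180:330,380:560],(400,333)),cv2.resize(d["image"],(400,333))]))
togo(s,.5592,.344,.064,-10.5)
E
```

```text
tx -0.3 ty -0.6 tz 0.9 spin 0.0 | ee [0.5598 0.3442 0.0649] phi -10.49 t 4.20 w -0.0003 F [-0.6 -0.2  5.4] M [-0.05  0.12 -0.05] g 2.789113037288189
```

View pics/x.png

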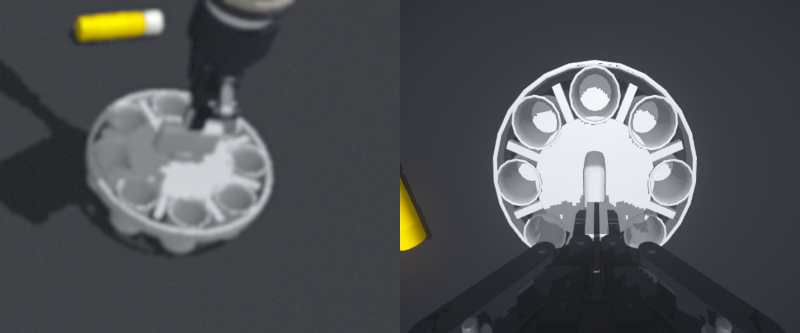

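Request:
apply_moves(deltas=[{"tx": 0, "ty": 0, "tz": 0, "spin": 0, "grip": 0}, {"tx": 0, "ty": 0, "tz": 0, "spin": 0, "grip": 0}, {"tx": 0, "ty": 0, "tz": 0, "spin": 0, "grip": 0}, {"tx": 0, "ty": 0, "tz": 0, "spin": 0, "grip": 0}])

```text
t: 4.8
ee_pos: [0.5598, 0.3442, 0.0649]
eef_rot: [0.769, 0.639, 0.001, 0.0]
wrist_force: [-0.4, -1.0, 6.4]
width: -0.0001
gripper_force: 2.8
```

```bash
python3 - <<'E'
from h import *
from station import r
s,d,w=wrist(r)
cv2.imwrite("pics/x2.png",cv2.resize(d["image"][200:420,380-180:620-180],None,fx=2.5,fy=2.5))
m=box(w,(.45,.66),(.24,.45),(.088,.11));p=w[m];print("handle",m.sum(),p.mean(0),rect(p),p.min(0),p.max(0))
togo(s,.5592,.344,.064,-10.5)
E
```

```text
handle 2414 [0.56242231 0.36311653 0.09981724] ((560.8795776367188, 361.1932678222656), (24.757125854492188, 29.46088981628418), 2.4692351818084717) [0.5489061  0.3460377  0.08801281] [0.5738812  0.37597609 0.10999227]
tx -0.3 ty -0.6 tz 0.9 spin 0.0 | ee [0.5598 0.3442 0.0649] phi -10.49 t 4.80 w -0.0001 F [-0.4 -1.   6.4] M [-0.01  0.07 -0.01] g 2.795155495405197
```

View pics/x2.png

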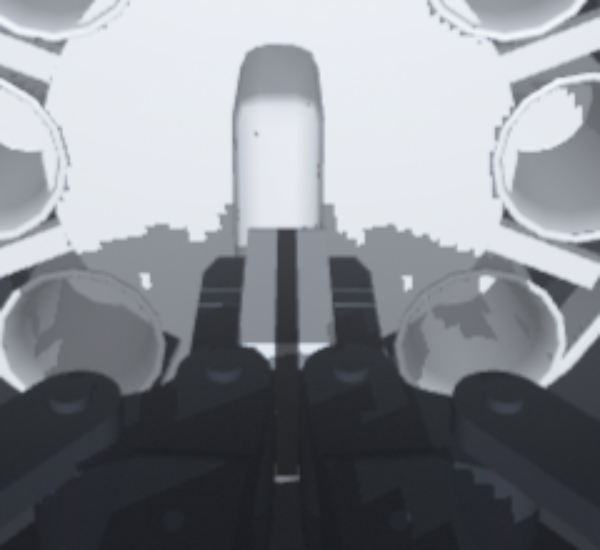

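```bash
python3 - <<'E'
from h import *
from station import r
s=r.state();d=r.get_image("wrist");w=cloud(d,d["T_tool_cam"])*1000
print(d["T_tool_cam"].round(3))
for c in (302,308,314,322,330):
    print(c,[(v,*w[v,c].round().tolist()) for v in range(240,392,8)])
E
```

```text
[[-0.     0.947  0.321  0.081]
 [ 1.     0.001 -0.001  0.   ]
 [-0.001  0.321 -0.947 -0.179]
 [ 0.     0.     0.     1.   ]]
302 [(240, 30.0, -5.0, -34.0), (248, 28.0, -5.0, -36.0), (256, 24.0, -5.0, -35.0), (264, 21.0, -5.0, -36.0), (272, 16.0, -5.0, -35.0), (280, 13.0, -5.0, -35.0), (288, 9.0, -5.0, -35.0), (296, 10.0, -4.0, -46.0), (304, 10.0, -4.0, -52.0), (312, 10.0, -4.0, -57.0), (320, 10.0, -4.0, -63.0), (328, 10.0, -4.0, -68.0), (336, 9.0, -4.0, -72.0), (344, 12.0, -3.0, -80.0), (352, 11.0, -3.0, -83.0), (360, 11.0, -3.0, -87.0), (368, 11.0, -3.0, -91.0), (376, 11.0, -3.0, -94.0), (384, 10.0, -3.0, -96.0)]
308 [(240, 31.0, -2.0, -34.0), (248, 28.0, -2.0, -36.0), (256, 24.0, -2.0, -35.0), (264, 21.0, -2.0, -36.0), (272, 16.0, -2.0, -35.0), (280, 13.0, -2.0, -36.0), (288, 9.0, -2.0, -36.0), (296, 10.0, -2.0, -46.0), (304, 10.0, -2.0, -51.0), (312, 10.0, -2.0, -58.0), (320, 10.0, -2.0, -64.0), (328, 10.0, -2.0, -68.0), (336, 10.0, -2.0, -73.0), (344, 7.0, -2.0, -74.0), (352, 10.0, -1.0, -81.0), (360, 7.0, -1.0, -82.0), (368, 5.0, -1.0, -83.0), (376, nan, nan, nan), (384, -1.0, -
[... 745 characters left out ...]
20, 10.0, 3.0, -63.0), (328, 10.0, 3.0, -68.0), (336, 10.0, 3.0, -74.0), (344, 11.0, 3.0, -79.0), (352, 11.0, 3.0, -84.0), (360, 9.0, 3.0, -85.0), (368, 5.0, 3.0, -83.0), (376, 2.0, 3.0, -83.0), (384, -1.0, 3.0, -83.0)]
330 [(240, 13.0, 10.0, 16.0), (248, 8.0, 10.0, 16.0), (256, 3.0, 10.0, 16.0), (264, -2.0, 10.0, 16.0), (272, -7.0, 10.0, 16.0), (280, -12.0, 10.0, 15.0), (288, -17.0, 10.0, 16.0), (296, 10.0, 7.0, -45.0), (304, 10.0, 7.0, -51.0), (312, 10.0, 6.0, -58.0), (320, 10.0, 6.0, -63.0), (328, 10.0, 6.0, -68.0), (336, 10.0, 6.0, -73.0), (344, 11.0, 6.0, -79.0), (352, 11.0, 5.0, -83.0), (360, 11.0, 5.0, -87.0), (368, 10.0, 5.0, -90.0), (376, 11.0, 5.0, -94.0), (384, 16.0, 4.0, -103.0)]
```

The shut fingertips are standing on top of the bar, about 36 mm behind the reported TCP. I'll lift clear and measure where the tips really are.

Request:
apply_moves(deltas=[{"tx": 0, "ty": 0, "tz": -20, "spin": 0, "grip": 0}, {"tx": 0, "ty": 0, "tz": -30, "spin": 0, "grip": 0}, {"tx": 0, "ty": 0, "tz": -20, "spin": 0, "grip": 0}, {"tx": 0, "ty": 0, "tz": 0, "spin": 0, "grip": 0}])

```text
t: 5.4
ee_pos: [0.5603, 0.3444, 0.1354]
eef_rot: [0.769, 0.639, 0.002, 0.0]
wrist_force: [0.2, -0.7, -0.1]
width: -0.0002
gripper_force: 0.0
```

```bash
python3 - <<'E'
from h import *
from station import r
s=r.state();d=r.get_image("wrist");T=d["T_tool_cam"];w=cloud(d,T)*1000
togo(s,.5592,.344,.064,-10.5)
m=(abs(w[...,1])<60)&(w[...,2]<20)&(w[...,0]<14)&(w[...,2]>-75);print("finger pts max z",np.sort(w[m][:,2])[-20:].round(1))
for c in (308,330):
    print(c,[(v,*w[v,c].round().tolist()) for v in range(256,352,6)])
W=cloud(d,tool(s)@T);m=box(W,(.45,.66),(.24,.45),(.088,.11));p=W[m];print("handle",m.sum(),p.mean(0),rect(p))
E
```

```text
tx -0.7 ty -1.1 tz 71.4 spin 0.0 | ee [0.5603 0.3444 0.1354] phi -10.49 t 5.40 w -0.0002 F [ 0.2 -0.7 -0.1] M [-0.06  0.02  0.04] g 0.0
finger pts max z [-40.6 -40.5 -40.5 -40.5 -40.5 -40.4 -40.4 -40.4 -40.4 -40.4 -40.4 -40.4
 -40.4 -40.3 -40.2 -39.9 -39.7 -39.7 -39.3 -39.3]
308 [(256, -4.0, -3.0, 34.0), (262, -9.0, -3.0, 35.0), (268, -12.0, -3.0, 34.0), (274, -17.0, -3.0, 35.0), (280, -21.0, -3.0, 34.0), (286, -25.0, -3.0, 35.0), (292, 10.0, -2.0, -41.0), (298, 10.0, -2.0, -47.0), (304, 10.0, -2.0, -52.0), (310, 10.0, -2.0, -56.0), (316, 10.0, -2.0, -61.0), (322, 10.0, -2.0, -64.0), (328, 11.0, -2.0, -69.0), (334, 10.0, -2.0, -72.0), (340, 9.0, -2.0, -74.0), (346, 11.0, -1.0, -81.0)]
330 [(256, -25.0, 13.0, 86.0), (262, -31.0, 13.0, 87.0), (268, -36.0, 13.0, 87.0), (274, -41.0, 13.0, 86.0), (280, -46.0, 13.0, 86.0), (286, -51.0, 13.0, 86.0), (292, 10.0, 7.0, -41.0), (298, 9.0, 7.0, -46.0), (304, 10.0, 7.0, -51.0), (310, 10.0, 7.0, -56.0), (316, 10.0, 6.0, -61.0), (322, 10.0, 6.0, -64.0), (328, 10.0, 6.0, -68.0), (334, 10.0, 6.0, -71.0), (340, 11.0, 6.0, -77.0), (346, 11.0, 5.0, -80.0)]
handle 2282 [0.55971541 0.34784775 0.09953449] ((559.2757568359375, 345.6181945800781), (60.544097900390625, 15.866360664367676), 79.04887390136719)
```

The true tips sit about 36 mm behind the reported TCP, so I take 36 mm as a height offset: ee z = grasp z − 0.055. I'll re-grip with that.

Request:
apply_moves(deltas=[{"tx": 0, "ty": -1, "tz": 0, "spin": 0, "grip": 70}, {"tx": 0, "ty": 0, "tz": 0, "spin": 0, "grip": 70}, {"tx": 0, "ty": 0, "tz": 5, "spin": 0, "grip": 70}, {"tx": 0, "ty": 0, "tz": 20, "spin": 0, "grip": 70}, {"tx": 0, "ty": 0, "tz": 25, "spin": 0, "grip": 70}, {"tx": 0, "ty": 0, "tz": 25, "spin": 0, "grip": 70}, {"tx": 0, "ty": 0, "tz": 25, "spin": 0, "grip": 70}, {"tx": 0, "ty": 0, "tz": 8, "spin": 0, "grip": 70}, {"tx": 0, "ty": 0, "tz": 0, "spin": 0, "grip": 40}, {"tx": 0, "ty": 0, "tz": 0, "spin": 0, "grip": 5}], grip_force=60)

```text
t: 6.7
ee_pos: [0.5592, 0.3445, 0.0272]
eef_rot: [0.769, 0.639, 0.001, 0.0]
wrist_force: [-1.1, 0.5, 0.0]
width: 0.0241
gripper_force: 0.0
```

Request:
apply_moves(deltas=[{"tx": 0, "ty": 0, "tz": 0, "spin": 0, "grip": 0}, {"tx": 0, "ty": 0, "tz": 0, "spin": 0, "grip": 0}, {"tx": 0, "ty": 0, "tz": 0, "spin": 0, "grip": 0}, {"tx": 0, "ty": 0, "tz": 0, "spin": 0, "grip": 0}])

```text
t: 7.2
ee_pos: [0.5591, 0.3446, 0.0275]
eef_rot: [0.769, 0.639, 0.001, 0.0]
wrist_force: [-1.5, -0.1, 5.0]
width: 0.0149
gripper_force: 59.8
```

Request:
apply_moves(deltas=[{"tx": 0, "ty": 0, "tz": -6, "spin": 0, "grip": 0}, {"tx": 0, "ty": 0, "tz": -14, "spin": 0, "grip": 0}, {"tx": 0, "ty": 0, "tz": -25, "spin": 0, "grip": 0}, {"tx": 0, "ty": 0, "tz": -25, "spin": 0, "grip": 0}, {"tx": 0, "ty": 0, "tz": -25, "spin": 0, "grip": 0}, {"tx": 0, "ty": 0, "tz": -25, "spin": 0, "grip": 0}, {"tx": 0, "ty": 0, "tz": -25, "spin": 0, "grip": 0}, {"tx": 0, "ty": 0, "tz": -18, "spin": 0, "grip": 0}, {"tx": 0, "ty": 0, "tz": -7, "spin": 0, "grip": 0}, {"tx": 0, "ty": 0, "tz": 0, "spin": 0, "grip": 0}])

```text
t: 8.45
ee_pos: [0.5584, 0.3441, 0.1962]
eef_rot: [0.769, 0.639, 0.0, -0.0]
wrist_force: [0.3, -0.2, -6.5]
width: 0.0152
gripper_force: 59.0
```

Request:
apply_moves(deltas=[{"tx": -12, "ty": -2, "tz": 0, "spin": 0, "grip": 0}, {"tx": -25, "ty": -4, "tz": 0, "spin": 0, "grip": 0}, {"tx": -34, "ty": -5, "tz": 0, "spin": 0, "grip": 0}, {"tx": -34, "ty": -5, "tz": 0, "spin": 0, "grip": 0}, {"tx": -34, "ty": -5, "tz": 0, "spin": 0, "grip": 0}, {"tx": -34, "ty": -5, "tz": 0, "spin": 0, "grip": 0}, {"tx": -34, "ty": -5, "tz": 0, "spin": 0, "grip": 0}, {"tx": -34, "ty": -5, "tz": 0, "spin": 0, "grip": 0}, {"tx": -34, "ty": -4, "tz": 0, "spin": 0, "grip": 0}, {"tx": -33, "ty": -3, "tz": 0, "spin": 0, "grip": 0}])

```text
t: 9.7
ee_pos: [0.4585, 0.0477, 0.1956]
eef_rot: [0.769, 0.639, -0.001, -0.0]
wrist_force: [0.1, -0.4, -5.6]
width: 0.015
gripper_force: 58.9
```

Request:
apply_moves(deltas=[{"tx": -34, "ty": 6, "tz": 0, "spin": 0, "grip": 0}, {"tx": -36, "ty": 11, "tz": 0, "spin": 0, "grip": 0}, {"tx": -36, "ty": 12, "tz": 0, "spin": 0, "grip": 0}, {"tx": -36, "ty": 12, "tz": 0, "spin": 0, "grip": 0}, {"tx": -36, "ty": 12, "tz": 0, "spin": 0, "grip": 0}, {"tx": -36, "ty": 12, "tz": 0, "spin": 0, "grip": 0}, {"tx": -36, "ty": 12, "tz": 0, "spin": 0, "grip": 0}, {"tx": -36, "ty": 12, "tz": 0, "spin": 0, "grip": 0}, {"tx": -35, "ty": 10, "tz": 0, "spin": 0, "grip": 0}, {"tx": -17, "ty": 6, "tz": 0, "spin": 0, "grip": 0}])

```text
t: 10.95
ee_pos: [0.5006, -0.304, 0.1951]
eef_rot: [0.769, 0.639, -0.0, -0.001]
wrist_force: [-0.4, -0.1, -6.0]
width: 0.0155
gripper_force: 59.1
```

Request:
apply_moves(deltas=[{"tx": 0, "ty": 0, "tz": 0, "spin": -5, "grip": 0}, {"tx": 0, "ty": 0, "tz": 0, "spin": -4.3, "grip": 0}, {"tx": 0, "ty": 0, "tz": 0, "spin": 0, "grip": 0}, {"tx": 0, "ty": 0, "tz": 0, "spin": 0, "grip": 0}])

```text
t: 11.45
ee_pos: [0.5015, -0.3019, 0.1959]
eef_rot: [0.715, 0.699, 0.0, -0.0]
wrist_force: [-0.0, -0.2, -4.9]
width: 0.0154
gripper_force: 59.1
```

```bash
python3 - <<'E'
from h import *
from station import r
s,d,w=wrist(r,"w3")
togo(s,.502,-.3015,.0275,-1.2)
P=cloud(d,d["T_tool_cam"])*1000
z=s["ee_pos"][2]-.0275
m=box(w,(.35,.65),(-.45,-.15),(z+.06,z+.13));p=w[m];print("handle",m.sum(),rect(p[p[:,2]>z+.09]),"wrist")
m=box(w,(.38,.63),(-.42,-.18),(z+.04,z+.056));p=w[m];print("rim",cv2.minEnclosingCircle((p[:,:2]*1000).astype(np.float32)),np.median(p[:,2])-z)
d=r.get_image("top");w=cloud(d)
m=box(w,(.38,.63),(-.42,-.18),(z+.035,z+.056));p=w[m];print("rim top",cv2.minEnclosingCircle((p[:,:2]*1000).astype(np.float32)),np.median(p[:,2])-z)
E
```

```text
tx 0.3 ty 0.6 tz 168.4 spin -0.1 | ee [ 0.5015 -0.3019  0.1959] phi -1.26 t 11.45 w 0.0154 F [-0.  -0.2 -4.9] M [-0.01 -0.    0.02] g 59.12933349609375
handle 28447 ((499.3758544921875, -300.9334716796875), (60.64615249633789, 94.6166763305664), 64.91470336914062) wrist
rim ((501.8654479980469, -302.9331970214844), 95.11027526855469) 0.0483155163050929
rim top ((500.8750305175781, -300.56488037109375), 95.12879180908203) 0.04761884414633688
```

Request:
apply_moves(deltas=[{"tx": 0, "ty": 0, "tz": 10, "spin": 0, "grip": 0}, {"tx": 0, "ty": 0, "tz": 15, "spin": 0, "grip": 0}, {"tx": 0, "ty": 0, "tz": 11, "spin": 0, "grip": 0}, {"tx": 0, "ty": 0, "tz": 6, "spin": 0, "grip": 0}, {"tx": 0, "ty": 0, "tz": 6, "spin": 0, "grip": 0}, {"tx": 0, "ty": 0, "tz": 6, "spin": 0, "grip": 0}, {"tx": 0, "ty": 0, "tz": 6, "spin": 0, "grip": 0}, {"tx": 0, "ty": 0, "tz": 4, "spin": 0, "grip": 0}, {"tx": 0, "ty": 0, "tz": 0, "spin": 0, "grip": 0}])

```text
t: 12.68
ee_pos: [0.5016, -0.3022, 0.1317]
eef_rot: [0.714, 0.7, 0.0, -0.0]
wrist_force: [-1.0, 0.7, -5.6]
width: 0.0154
gripper_force: 59.1
```

Request:
apply_moves(deltas=[{"tx": 0, "ty": 0, "tz": 2, "spin": 0, "grip": 0}, {"tx": 0, "ty": 0, "tz": 2, "spin": 0, "grip": 0}, {"tx": 0, "ty": 0, "tz": 2, "spin": 0, "grip": 0}])

```text
t: 13.05
ee_pos: [0.5018, -0.3023, 0.126]
eef_rot: [0.714, 0.7, 0.0, 0.0]
wrist_force: [0.3, -0.2, -5.8]
width: 0.0152
gripper_force: 59.1
```

The carousel is already below the unmeshed stop without contact, so the teeth are meshing. I continue down.

Request:
apply_moves(deltas=[{"tx": 0, "ty": 0, "tz": 3, "spin": 0, "grip": 0}, {"tx": 0, "ty": 0, "tz": 3, "spin": 0, "grip": 0}, {"tx": 0, "ty": 0, "tz": 3, "spin": 0, "grip": 0}, {"tx": 0, "ty": 0, "tz": 3, "spin": 0, "grip": 0}, {"tx": 0, "ty": 0, "tz": 2, "spin": 0, "grip": 0}, {"tx": 0, "ty": 0, "tz": 0, "spin": 0, "grip": 0}])

```text
t: 13.8
ee_pos: [0.5018, -0.3024, 0.1119]
eef_rot: [0.714, 0.7, 0.0, 0.0]
wrist_force: [1.1, -1.1, -5.9]
width: 0.0153
gripper_force: 59.2
```

Request:
apply_moves(deltas=[{"tx": 0, "ty": 0, "tz": 1, "spin": 0, "grip": 0}, {"tx": 0, "ty": 0, "tz": 0, "spin": 0, "grip": 0}])

```text
t: 14.05
ee_pos: [0.5019, -0.3025, 0.1115]
eef_rot: [0.714, 0.7, 0.0, 0.0]
wrist_force: [0.2, -0.7, -2.6]
width: 0.0153
gripper_force: 59.7
```

Request:
apply_moves(deltas=[{"tx": 0, "ty": 0, "tz": 1, "spin": 0, "grip": 0}, {"tx": 0, "ty": 0, "tz": 0, "spin": 0, "grip": 0}, {"tx": 0, "ty": 0, "tz": 0, "spin": 0, "grip": 30}, {"tx": 0, "ty": 0, "tz": 0, "spin": 0, "grip": 50}, {"tx": 0, "ty": 0, "tz": 0, "spin": 0, "grip": 60}, {"tx": 0, "ty": 0, "tz": -10, "spin": 0, "grip": 60}, {"tx": 0, "ty": 0, "tz": -25, "spin": 0, "grip": 60}, {"tx": 0, "ty": 0, "tz": -30, "spin": 0, "grip": 60}, {"tx": 0, "ty": 0, "tz": -30, "spin": 0, "grip": 60}, {"tx": 0, "ty": 0, "tz": 0, "spin": 0, "grip": 60}])

```text
t: 15.3
ee_pos: [0.503, -0.3032, 0.2082]
eef_rot: [0.714, 0.7, 0.0, 0.003]
wrist_force: [0.5, 0.6, -0.6]
width: 0.0509
gripper_force: 0.0
```

```bash
python3 - <<'E'
from h import *
from station import r
s,d,w=wrist(r)
togo(s,.502,-.3015,.0275,-1.2)
for n,w in (("w",w),("top",cloud(r.get_image("top"))),("sc",cloud(r.get_image("scene")))):
    m=box(w,(.38,.63),(-.42,-.18),(.118,.140));p=w[m];A=np.c_[p[:,:2]-[.502,-.302],np.ones(len(p))];print(n,"rim",cv2.minEnclosingCircle((p[:,:2]*1000).astype(np.float32)),np.linalg.lstsq(A,p[:,2],rcond=None)[0].round(4))
    m=box(w,(.46,.55),(-.36,-.25),(.172,.195));p=w[m];print("handle",rect(p),np.median(p[:,2]))
E
```

```text
tx 2.4 ty -1.9 tz 180.7 spin 0.0 | ee [ 0.503  -0.3032  0.2082] phi -1.19 t 15.30 w 0.0509 F [ 0.5  0.6 -0.6] M [-0.05 -0.01  0.  ] g 0.0
w rim ((502.60601806640625, -303.56646728515625), 94.99534606933594) [0.0008 0.0085 0.1312]
handle ((502.2908935546875, -302.4801330566406), (62.662872314453125, 15.906126976013184), 89.12130737304688) 0.1840056481272916
top rim ((501.0725402832031, -300.8966979980469), 95.15839385986328) [ 0.0017 -0.0008  0.1311]
handle ((501.494873046875, -288.44512939453125), (16.09603500366211, 39.22483444213867), 0.38008731603622437) 0.1829336428727123
sc rim ((502.4100646972656, -306.09283447265625), 97.10406494140625) [-0.0035  0.0009  0.1302]
handle ((502.7684631347656, -303.52618408203125), (62.902687072753906, 18.38600730895996), 89.58641815185547) 0.1826617697218157
```

The carousel is home and level: handle top 0.184, rim tilt under 0.5°. Next I go over the rest.

Request:
apply_moves(deltas=[{"tx": 20, "ty": -2, "tz": 0, "spin": 0, "grip": 60}, {"tx": 40, "ty": -3, "tz": 0, "spin": 0, "grip": 60}, {"tx": 45, "ty": -3, "tz": 0, "spin": 0, "grip": 60}, {"tx": 45, "ty": -3, "tz": 0, "spin": 0, "grip": 60}, {"tx": 45, "ty": -3, "tz": 0, "spin": 0, "grip": 60}, {"tx": 45, "ty": -3, "tz": 0, "spin": 0, "grip": 60}, {"tx": 40, "ty": -2, "tz": 0, "spin": 0, "grip": 60}, {"tx": 23, "ty": 0, "tz": 0, "spin": 0, "grip": 60}])

```text
t: 16.45
ee_pos: [0.4876, 0.004, 0.2045]
eef_rot: [0.714, 0.7, -0.0, -0.001]
wrist_force: [-0.4, -0.3, 0.3]
width: 0.051
gripper_force: 0.0
```

Request:
apply_moves(deltas=[{"tx": 0, "ty": 0, "tz": 0, "spin": -10.5, "grip": 60}, {"tx": 0, "ty": 0, "tz": 0, "spin": -10.5, "grip": 60}, {"tx": 0, "ty": 0, "tz": 0, "spin": -10.5, "grip": 60}, {"tx": 0, "ty": 0, "tz": 0, "spin": -10.5, "grip": 60}, {"tx": 0, "ty": 0, "tz": 0, "spin": -10.5, "grip": 60}, {"tx": 0, "ty": 0, "tz": 0, "spin": -10.5, "grip": 60}, {"tx": 0, "ty": 0, "tz": 0, "spin": -10.5, "grip": 60}, {"tx": 0, "ty": 0, "tz": 0, "spin": -10.5, "grip": 60}, {"tx": 0, "ty": 0, "tz": 0, "spin": 0, "grip": 60}])

```text
t: 17.58
ee_pos: [0.4881, 0.002, 0.2045]
eef_rot: [0.063, 0.998, 0.0, -0.001]
wrist_force: [0.4, 0.2, -0.2]
width: 0.0515
gripper_force: 0.0
```

```bash
python3 - <<'E'
from h import *
from station import r
from scipy.optimize import least_squares
s,d,w=wrist(r,"w4")
togo(s,.5,-.03,.0356,83)
C=[w,cloud(r.get_image("top")),cloud(r.get_image("scene"))]
for nm,y in (("a",(.02,.075)),("b",(-.055,.005))):
    P=[c[box(c,(.44,.58),y,(.058,.14))] for c in C]
    for nn,p in zip(("wrist","top","scene"),P):
        # cylinder surface of r 13.6, axis fit
        def f(q):
            a=np.array([-np.cos(q[3])*np.cos(q[2]),-np.cos(q[3])*np.sin(q[2]),np.sin(q[3])]);v=p-np.array([.5+q[0]*.1,(y[0]+y[1])/2+q[1]*.1,.085+q[4]*.1])
            return (np.linalg.norm(v-(v@a)[:,None]*a,axis=1)-.0137)*1000
        def g(q): return np.r_[f(np.r_[q[:3],np.pi/4,0.]) if 0 else f(np.r_[q[0],q[1],q[2],q[3],0.])]
        o=least_squares(g,[0.05,0,-.12,.785],loss="soft_l1");q=o.x
        a=np.array([-np.cos(q[3])*np.cos(q[2]),-np.cos(q[3])*np.sin(q[2]),np.sin(q[3])]);c0=np.array([.5+q[0]*.1,(y[0]+y[1])/2+q[1]*.1,.085])
        t=(p-c0)@a
        print(nm,nn,len(p),"axis pt at z.085",c0.round(4),"yaw %.1f lean %.1f"%(np.degrees(q[2]),np.degrees(q[3])),"res",np.abs(o.fun).mean().round(2),"cap end",(c0+a*np.percentile(t,98)).round(4))
E
```

```text
tx -16.1 ty -30.3 tz 168.8 spin -0.3 | ee [0.4881 0.002  0.2045] phi 82.75 t 17.57 w 0.0515 F [ 0.4  0.2 -0.2] M [ 0.   -0.02 -0.01] g 0.0
a wrist 1781 axis pt at z.085 [0.5014 0.0417 0.085 ] yaw -7.7 lean 43.8 res 2.18 cap end [0.4861 0.0437 0.0997]<stdin>:18: RuntimeWarning: Mean of empty slice.
  ret = ret.dtype.type(ret / rcount)
Traceback (most recent call last):
IndexError: index -1 is out of bounds for axis 0 with size 0
```

View pics/w4.png

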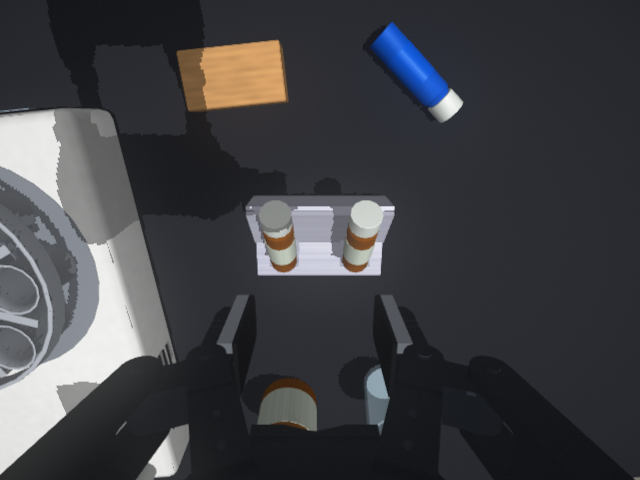

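In the wrist view the vials are at (278,235) (b, on the sampler side) and (363,235) (a), cap ends towards the robot. I'll refit their axes from the other two views.

```bash
python3 - <<'E'
from h import *
from scipy.optimize import least_squares
for n in("top","scene"):
    d=dict(np.load(f"pics/{n}0.npz"));w=cloud(d)
    for nm,y in (("a",(.01,.075)),("b",(-.065,.005))):
        p=w[box(w,(.44,.58),y,(.06,.14))]
        def f(q):
            a=np.array([-np.cos(q[2]),-np.sin(q[2]),1])/2**.5;v=p-np.array([.5+q[0],y[0]+.03+q[1],.09])
            return (np.linalg.norm(v-(v@a)[:,None]*a,axis=1)-.0137)*1000
        o=least_squares(f,[0.,0,-.12],x_scale=[.01,.01,.1],loss="soft_l1",f_scale=1.);q=o.x
        a=np.array([-np.cos(q[2]),-np.sin(q[2]),1])/2**.5;c=np.array([.5+q[0],y[0]+.03+q[1],.09]);t=(p-c)@a
        print(n,nm,len(p),"axis@z.09",c.round(4),"yaw",np.degrees(q[2]).round(1),"res",np.median(abs(o.fun)).round(2),"cap end",(c+a*np.percentile(t,97)).round(4))
E
```

```text
top a 362 axis@z.09 [0.4959 0.0441 0.09  ] yaw -7.3 res 1.37 cap end [0.4854 0.0455 0.1006]
top b 362 axis@z.09 [ 0.4869 -0.029   0.09  ] yaw -6.8 res 1.17 cap end [ 0.4758 -0.0277  0.1012]
scene a 357 axis@z.09 [0.4957 0.0412 0.09  ] yaw -7.3 res 1.21 cap end [0.4867 0.0423 0.099 ]
scene b 356 axis@z.09 [ 0.4861 -0.0324  0.09  ] yaw -7.4 res 1.04 cap end [ 0.4773 -0.0312  0.0989]
```

Request:
apply_moves(deltas=[{"tx": -2.6, "ty": -12.6, "tz": 15, "spin": 0, "grip": 60}, {"tx": -2, "ty": -10, "tz": 25, "spin": 0, "grip": 60}, {"tx": -2, "ty": -10, "tz": 25, "spin": 0, "grip": 60}, {"tx": 0, "ty": 0, "tz": 25, "spin": 0, "grip": 60}, {"tx": 0, "ty": 0, "tz": 25, "spin": 0, "grip": 60}, {"tx": 0, "ty": 0, "tz": 25, "spin": 0, "grip": 60}, {"tx": 0, "ty": 0, "tz": 20, "spin": 0, "grip": 60}, {"tx": 0, "ty": 0, "tz": 12, "spin": 0, "grip": 60}, {"tx": 0, "ty": 0, "tz": 1.5, "spin": 0, "grip": 60}, {"tx": 0, "ty": 0, "tz": 0, "spin": 0, "grip": 60}])

```text
t: 18.98
ee_pos: [0.4919, -0.0324, 0.0319]
eef_rot: [0.063, 0.998, -0.0, 0.0]
wrist_force: [-0.5, -0.0, 0.5]
width: 0.0513
gripper_force: 0.0
```

```bash
python3 - <<'E'
from h import *
from station import r
s,d,w=wrist(r)
togo(s,.4905,-.0312,.031,82.75)
sc=r.get_image("scene")["image"]
cv2.imwrite("pics/x5.png",np.hstack([cv2.resize(sc[180:310,240:400],(390,317)),cv2.resize(d["image"],(400,317))]))
E
```

```text
tx 1.5 ty 1.0 tz 0.9 spin 0.0 | ee [ 0.4919 -0.0324  0.0319] phi 82.78 t 18.98 w 0.0513 F [-0.5 -0.   0.5] M [0.04 0.   0.  ] g 0.0
```

View pics/x5.png

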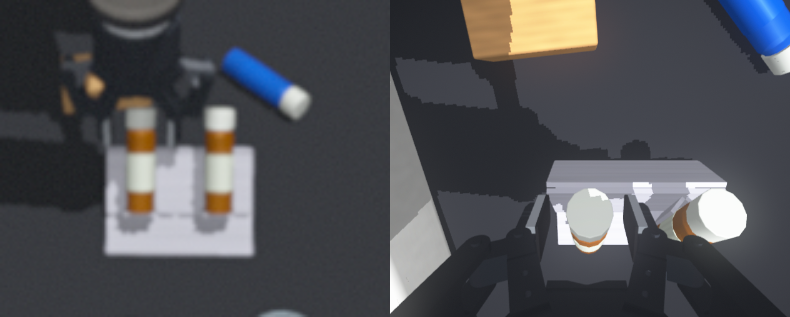

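The fingers straddle vial_b's upper end (wrist view, right half, about (590,215)). I close gently and lift straight up.

Request:
apply_moves(deltas=[{"tx": 0, "ty": 0, "tz": 0, "spin": 0, "grip": 40}, {"tx": 0, "ty": 0, "tz": 0, "spin": 0, "grip": 20}, {"tx": 0, "ty": 0, "tz": 0, "spin": 0, "grip": 20}, {"tx": 0, "ty": 0, "tz": 0, "spin": 0, "grip": 20}, {"tx": 0, "ty": 0, "tz": 0, "spin": 0, "grip": 20}, {"tx": 0, "ty": 0, "tz": -5, "spin": 0, "grip": 20}, {"tx": 0, "ty": 0, "tz": -15, "spin": 0, "grip": 20}, {"tx": 0, "ty": 0, "tz": -25, "spin": 0, "grip": 20}, {"tx": 0, "ty": 0, "tz": -25, "spin": 0, "grip": 20}, {"tx": 0, "ty": 0, "tz": -10, "spin": 0, "grip": 20}], grip_force=30)

```text
t: 20.32
ee_pos: [0.4924, -0.0326, 0.1136]
eef_rot: [0.063, 0.998, -0.0, 0.001]
wrist_force: [-0.1, -0.2, -0.7]
width: 0.0264
gripper_force: 29.5
```

Request:
apply_moves(deltas=[{"tx": 0, "ty": 0, "tz": 0, "spin": 8, "grip": 20}, {"tx": 0, "ty": 0, "tz": 0, "spin": 10, "grip": 20}, {"tx": 0, "ty": 0, "tz": 0, "spin": 10.5, "grip": 20}, {"tx": 0, "ty": 0, "tz": 0, "spin": 10.5, "grip": 20}, {"tx": 0, "ty": 0, "tz": 0, "spin": 10.5, "grip": 20}, {"tx": 0, "ty": 0, "tz": 0, "spin": 10.5, "grip": 20}, {"tx": 0, "ty": 0, "tz": 0, "spin": 10.5, "grip": 20}, {"tx": 0, "ty": 0, "tz": 0, "spin": 9, "grip": 20}, {"tx": 0, "ty": 0, "tz": 0, "spin": 4.5, "grip": 20}, {"tx": 0, "ty": 0, "tz": 0, "spin": 0, "grip": 20}])

```text
t: 21.58
ee_pos: [0.4913, -0.0322, 0.1114]
eef_rot: [0.714, 0.7, -0.0, -0.0]
wrist_force: [0.0, 0.5, -1.1]
width: 0.0266
gripper_force: 29.5
```

Request:
apply_moves(deltas=[{"tx": -13, "ty": -10, "tz": 0, "spin": 0, "grip": 20}, {"tx": -20, "ty": -15, "tz": 0, "spin": 0, "grip": 20}, {"tx": -20, "ty": -15, "tz": 0, "spin": 0, "grip": 20}, {"tx": -20, "ty": -10, "tz": 0, "spin": 0, "grip": 20}, {"tx": 0, "ty": 0, "tz": 8, "spin": 0, "grip": 20}, {"tx": 0, "ty": 0, "tz": 16, "spin": 0, "grip": 20}, {"tx": 0, "ty": 0, "tz": 20, "spin": 0, "grip": 20}, {"tx": 0, "ty": 0, "tz": 14, "spin": 0, "grip": 20}, {"tx": 0, "ty": 0, "tz": 4, "spin": 0, "grip": 20}, {"tx": 0, "ty": 0, "tz": 0, "spin": 0, "grip": 20}])

```text
t: 22.82
ee_pos: [0.44, -0.1039, 0.0495]
eef_rot: [0.714, 0.7, -0.0, -0.0]
wrist_force: [-0.2, -0.3, -0.4]
width: 0.0263
gripper_force: 29.6
```

```bash
cat >> h.py <<'E'
def vial(c,s,img=None,h=.06):
    "held vial: cylinder axis fit from a world cloud near the grasp, below the fingers"
    from scipy.optimize import least_squares
    g=s["ee_pos"]+[0,0,.055]
    p=c[box(c,(g[0]-.03,g[0]+.03),(g[1]-.08,g[1]+.03),(g[2]-.09,g[2]-.017))]
    if len(p)<15: return None
    def f(q):
        a=np.array([q[2],q[3],1.]);a/=np.linalg.norm(a);v=p-np.array([g[0]+q[0]*.01,g[1]+q[1]*.01,g[2]])
        return (np.linalg.norm(v-(v@a)[:,None]*a,axis=1)-.01375)*1000
    b=None
    for t0 in (0.,.5,1.):
        o=least_squares(f,[0,0,0,t0],loss="soft_l1")
        if b is None or o.cost<b.cost:b=o
    q=b.x
    return len(p),"axis dx,dy per z (deg) %.1f %.1f"%tuple(np.degrees(np.arctan(q[2:]))),"at grasp z off mm %.1f %.1f"%(q[0]*10,q[1]*10),"res %.2f"%np.median(abs(b.fun)),"zmin %.3f zmax %.3f"%(p[:,2].min(),p[:,2].max())
E
python3 - <<'E'
from h import *
from station import r
s,d,w=wrist(r,"w6")
togo(s,.44,-.105,.05,-1.4)
print(vial(w,s));sc=r.get_image("scene");print(vial(cloud(sc),s))
cw=w[box(w,(.36,.46),(-.25,-.17),(.07,.086))];print("wall y",np.percentile(cw[:,1],[97,99,99.8]))
cv2.imwrite("pics/x6.png",np.hstack([cv2.resize(sc["image"][150:310,180:380],(400,320)),cv2.resize(d["image"],(400,320))]))
E
```

```text
tx -1.1 ty 0.0 tz -0.5 spin 0.2 | ee [ 0.44   -0.1039  0.0495] phi -1.17 t 22.82 w 0.0263 F [-0.2 -0.3 -0.4] M [0.   0.01 0.05] g 29.568930454552174
(4596, 'axis dx,dy per z (deg) -2.0 14.0', 'at grasp z off mm -2.8 -57.5', 'res 4.29', 'zmin 0.015 zmax 0.087')
(245, 'axis dx,dy per z (deg) 6.0 51.2', 'at grasp z off mm 2.6 7.3', 'res 1.50', 'zmin 0.019 zmax 0.087')
wall y [-0.18125309 -0.18100986 -0.1807194 ]
```

View pics/x6.png

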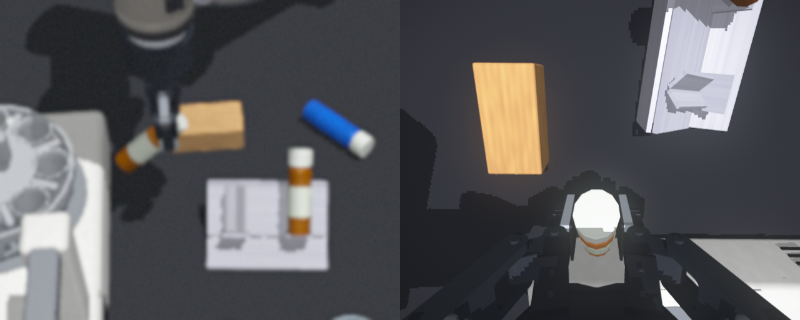

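The held vial leans with its foot (left crop, (125,160)) towards the sampler's side wall, which is at y = −0.181. I'll push it slowly against the wall to stand it up.

Request:
apply_moves(deltas=[{"tx": -6, "ty": 0, "tz": 0, "spin": 0, "grip": 20}, {"tx": -6, "ty": 0, "tz": 0, "spin": 0, "grip": 20}, {"tx": -5, "ty": 0, "tz": 0, "spin": 0, "grip": 20}, {"tx": -5, "ty": 0, "tz": 0, "spin": 0, "grip": 20}, {"tx": -5, "ty": 0, "tz": 0, "spin": 0, "grip": 20}])

```text
t: 23.55
ee_pos: [0.4392, -0.1294, 0.0499]
eef_rot: [0.715, 0.699, 0.001, -0.001]
wrist_force: [1.8, 9.6, 4.1]
width: 0.0264
gripper_force: 31.1
```

Request:
apply_moves(deltas=[{"tx": -5, "ty": 0, "tz": 0, "spin": 0, "grip": 20}, {"tx": -5, "ty": 0, "tz": 0, "spin": 0, "grip": 20}, {"tx": -5, "ty": 0, "tz": 0, "spin": 0, "grip": 20}, {"tx": -5, "ty": 0, "tz": 0, "spin": 0, "grip": 20}, {"tx": -5, "ty": 0, "tz": 0, "spin": 0, "grip": 20}])

```text
t: 24.18
ee_pos: [0.4388, -0.1555, 0.0498]
eef_rot: [0.715, 0.699, 0.001, -0.001]
wrist_force: [1.6, 4.3, 1.7]
width: 0.0266
gripper_force: 32.5
```

Request:
apply_moves(deltas=[{"tx": -4, "ty": 0, "tz": 0, "spin": 0, "grip": 20}, {"tx": -3, "ty": 0, "tz": 0, "spin": 0, "grip": 20}, {"tx": 0, "ty": 0, "tz": 0, "spin": 0, "grip": 20}])

```text
t: 24.55
ee_pos: [0.4387, -0.1631, 0.0495]
eef_rot: [0.715, 0.7, 0.0, -0.0]
wrist_force: [0.8, 3.6, 0.1]
width: 0.0263
gripper_force: 32.9
```

```bash
python3 - <<'E'
from h import *
from station import r
s,d,w=wrist(r,"w7")
togo(s,.44,-.167,.05,-1.4)
sc=r.get_image("scene");print(vial(cloud(sc),s))
cv2.imwrite("pics/x7.png",np.hstack([cv2.resize(sc["image"][150:270,150:300],(400,320),interpolation=2),cv2.resize(d["image"],(400,320))]))
E
```

```text
tx -3.8 ty 1.4 tz -0.5 spin 0.2 | ee [ 0.4387 -0.1631  0.0495] phi -1.22 t 24.55 w 0.0263 F [0.8 3.6 0.1] M [ 0.82 -0.08  0.  ] g 32.94619359076023
(528, 'axis dx,dy per z (deg) -39.6 -52.2', 'at grasp z off mm -25.0 -77.7', 'res 4.83', 'zmin 0.018 zmax 0.087')
```

View pics/x7.png

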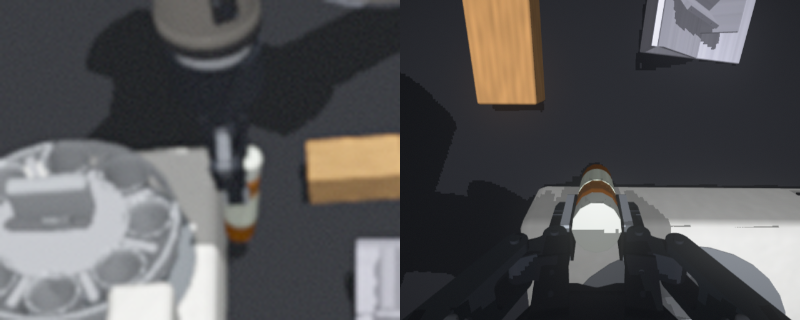

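The vial is nearly upright against the wall (cap at left crop (255,160), foot below at (240,235)). I'll finish the push until the force rises. My picture allowance is used up, so from here I work from numbers.

Request:
apply_moves(deltas=[{"tx": -2, "ty": 0, "tz": 0, "spin": 0, "grip": 20}, {"tx": -2, "ty": 0, "tz": 0, "spin": 0, "grip": 20}, {"tx": 0, "ty": 0, "tz": 0, "spin": 0, "grip": 20}])

```text
t: 25.02
ee_pos: [0.4388, -0.1674, 0.0496]
eef_rot: [0.714, 0.7, -0.0, 0.0]
wrist_force: [-0.0, 2.1, 0.9]
width: 0.0261
gripper_force: 33.2
```

Request:
apply_moves(deltas=[{"tx": -1.5, "ty": 0, "tz": 0, "spin": 0, "grip": 20}, {"tx": 0, "ty": 0, "tz": 0, "spin": 0, "grip": 20}])

```text
t: 25.28
ee_pos: [0.4387, -0.1686, 0.0496]
eef_rot: [0.714, 0.7, 0.0, -0.0]
wrist_force: [0.9, 3.6, 1.1]
width: 0.0264
gripper_force: 33.3
```

Request:
apply_moves(deltas=[{"tx": 6, "ty": 0, "tz": 0, "spin": 0, "grip": 20}, {"tx": 10, "ty": 0, "tz": -10, "spin": 0, "grip": 20}, {"tx": 10, "ty": 0, "tz": -20, "spin": 0, "grip": 20}, {"tx": 10, "ty": 0, "tz": -25, "spin": 0, "grip": 20}, {"tx": 10, "ty": 0, "tz": -25, "spin": 0, "grip": 20}, {"tx": 5, "ty": 0, "tz": -25, "spin": 0, "grip": 20}, {"tx": 0, "ty": 0, "tz": -25, "spin": 0, "grip": 20}, {"tx": 0, "ty": 0, "tz": -12, "spin": 0, "grip": 20}, {"tx": 0, "ty": 0, "tz": 0, "spin": 0, "grip": 20}])

```text
t: 26.4
ee_pos: [0.4401, -0.1176, 0.1922]
eef_rot: [0.714, 0.7, 0.0, 0.001]
wrist_force: [0.9, -0.2, -1.0]
width: 0.0266
gripper_force: 33.1
```

```bash
cat >> h.py <<'E'
def held(r):
    from scipy.optimize import least_squares
    s,d,w=wrist(r);g=s["ee_pos"]+[0,0,.055]
    for n,c in (("wrist",w),("scene",cloud(r.get_image("scene")))):
        p=c[box(c,(g[0]-.035,g[0]+.035),(g[1]-.035,g[1]+.035),(g[2]-.095,g[2]-.024))]
        if len(p)<20: print(n,len(p));continue
        def f(q):
            a=np.array([q[2],q[3],1.]);a/=np.linalg.norm(a);v=p-np.array([g[0]+q[0]*.01,g[1]+q[1]*.01,g[2]-.05])
            return (np.linalg.norm(v-(v@a)[:,None]*a,axis=1)-.01375)*1000
        b=min((least_squares(f,[0,0,0,t],loss="soft_l1") for t in(-.2,0.,.2)),key=lambda o:o.cost);q=b.x
        print(n,len(p),"lean deg (top towards +x,+y) %.1f %.1f"%tuple(np.degrees(np.arctan(q[2:]))),"axis 50 below grasp: off mm %.1f %.1f"%(q[0]*10,q[1]*10),"res %.2f"%np.median(abs(b.fun)),"foot z below grasp %.1f"%((g[2]-np.percentile(p[:,2],1))*1000))
    c=w[box(w,(g[0]-.015,g[0]+.015),(g[1]-.015,g[1]+.015),(g[2]+.005,g[2]+.06))]
    if len(c)>20: print("cap top above grasp %.1f"%((np.percentile(c[:,2],70)-g[2])*1000),len(c))
    return s
E
python3 - <<'E'
from h import *
from station import r
s=held(r);togo(s,.503,-.2325,.11,-1.4)
E
```

```text
wrist 1227 lean deg (top towards +x,+y) -0.1 6.6 axis 50 below grasp: off mm 0.5 1.7 res 0.13 foot z below grasp 75.6
scene 212 lean deg (top towards +x,+y) 1.3 5.9 axis 50 below grasp: off mm -1.6 1.0 res 0.78 foot z below grasp 76.8
cap top above grasp 26.2 6519
tx -113.5 ty 65.2 tz 82.4 spin 0.2 | ee [ 0.4401 -0.1176  0.1922] phi -1.18 t 26.40 w 0.0266 F [ 0.9 -0.2 -1. ] M [ 0.03  0.   -0.01] g 33.10721129179001
```

The vial still leans about 6° and sits about 7 mm off the pad centre. That is fine for the flared cup, so I'll straighten it there while lowering. Cup at 89°: (0.503, −0.2325).

Request:
apply_moves(deltas=[{"tx": -10, "ty": 6, "tz": 0, "spin": 0, "grip": 20}, {"tx": -20, "ty": 12, "tz": 0, "spin": 0, "grip": 20}, {"tx": -25, "ty": 14, "tz": 0, "spin": 0, "grip": 20}, {"tx": -25, "ty": 14, "tz": 0, "spin": 0, "grip": 20}, {"tx": -20, "ty": 12, "tz": 0, "spin": 0, "grip": 20}, {"tx": -12, "ty": 7.4, "tz": 0, "spin": 0, "grip": 20}, {"tx": 0, "ty": 0, "tz": 0, "spin": 0, "grip": 20}, {"tx": 0, "ty": 0, "tz": 0, "spin": 0, "grip": 20}])

```text
t: 27.5
ee_pos: [0.5025, -0.2303, 0.1913]
eef_rot: [0.714, 0.7, 0.0, -0.001]
wrist_force: [0.1, -0.6, -0.4]
width: 0.0264
gripper_force: 33.1
```

```bash
python3 - <<'E'
from h import *
from station import r
s=held(r);togo(s,.5032,-.231,.125,-1.4)
s,d,w=wrist(r)
p=w[box(w,(.38,.63),(-.42,-.18),(.118,.140))];print("rim",cv2.minEnclosingCircle((p[:,:2]*1000).astype(np.float32)),len(p))
E
```

```text
wrist 1236 lean deg (top towards +x,+y) 0.1 6.5 axis 50 below grasp: off mm 0.6 1.7 res 0.12 foot z below grasp 75.2
scene 219 lean deg (top towards +x,+y) 1.5 6.4 axis 50 below grasp: off mm -1.0 0.9 res 0.60 foot z below grasp 74.4
cap top above grasp 27.3 6534
tx -0.7 ty 0.8 tz 66.3 spin 0.2 | ee [ 0.5025 -0.2303  0.1913] phi -1.18 t 27.50 w 0.0264 F [ 0.1 -0.6 -0.4] M [-0.    0.04  0.01] g 33.11012975871563
rim ((502.58251953125, -303.3154296875), 95.17963409423828) 15608
```

Request:
apply_moves(deltas=[{"tx": -1, "ty": 0.8, "tz": 10, "spin": 0, "grip": 20}, {"tx": 0, "ty": 0, "tz": 15, "spin": 0, "grip": 20}, {"tx": 0, "ty": 0, "tz": 10, "spin": 0, "grip": 20}, {"tx": 0, "ty": 0, "tz": 6, "spin": 0, "grip": 20}, {"tx": 0, "ty": 0, "tz": 6, "spin": 0, "grip": 20}, {"tx": 0, "ty": 0, "tz": 0, "spin": 0, "grip": 20}])

```text
t: 28.4
ee_pos: [0.5034, -0.2319, 0.1442]
eef_rot: [0.714, 0.7, -0.0, -0.0]
wrist_force: [-0.5, 0.5, -0.3]
width: 0.0262
gripper_force: 33.1
```

Request:
apply_moves(deltas=[{"tx": -1, "ty": 0, "tz": 5, "spin": 0, "grip": 20}, {"tx": -1, "ty": 0, "tz": 5, "spin": 0, "grip": 20}, {"tx": -1, "ty": 0, "tz": 5, "spin": 0, "grip": 20}, {"tx": -1, "ty": 0, "tz": 0, "spin": 0, "grip": 20}])

```text
t: 28.9
ee_pos: [0.5032, -0.2355, 0.1289]
eef_rot: [0.714, 0.7, 0.0, -0.001]
wrist_force: [-0.4, 1.0, -1.3]
width: 0.0263
gripper_force: 33.1
```

Request:
apply_moves(deltas=[{"tx": -1.2, "ty": 0, "tz": 4, "spin": 0, "grip": 20}, {"tx": -1.2, "ty": 0, "tz": 4, "spin": 0, "grip": 20}, {"tx": -1.2, "ty": 0, "tz": 4, "spin": 0, "grip": 20}, {"tx": 0, "ty": 0, "tz": 0, "spin": 0, "grip": 20}])

```text
t: 29.4
ee_pos: [0.5033, -0.2389, 0.117]
eef_rot: [0.714, 0.7, 0.0, -0.001]
wrist_force: [0.5, 3.6, -3.2]
width: 0.0264
gripper_force: 33.0
```

Request:
apply_moves(deltas=[{"tx": 0, "ty": 0, "tz": 2.5, "spin": 0, "grip": 20}, {"tx": 0, "ty": 0, "tz": 2.5, "spin": 0, "grip": 20}, {"tx": 0, "ty": 0, "tz": 0, "spin": 0, "grip": 20}])

```text
t: 29.78
ee_pos: [0.5035, -0.239, 0.1125]
eef_rot: [0.714, 0.7, 0.0, -0.0]
wrist_force: [2.3, 4.6, -1.0]
width: 0.0267
gripper_force: 33.2
```

Request:
apply_moves(deltas=[{"tx": 0, "ty": 0, "tz": 1.5, "spin": 0, "grip": 20}, {"tx": 0, "ty": 0, "tz": 1.5, "spin": 0, "grip": 20}, {"tx": 0, "ty": 0, "tz": 0, "spin": 0, "grip": 20}])

```text
t: 30.15
ee_pos: [0.5038, -0.2397, 0.1104]
eef_rot: [0.714, 0.7, 0.0, 0.001]
wrist_force: [-0.4, 4.8, 5.1]
width: 0.0267
gripper_force: 34.0
```

```bash
python3 - <<'E'
from h import *
from station import r
s,d,w=wrist(r);togo(s,.5032,-.2397,.106,-1.4)
c=w[box(w,(.48,.53),(-.265,-.2),(.172,.21))];print("cap",np.percentile(c[:,2],[50,80,97]),rect(c[c[:,2]>np.percentile(c[:,2],50)-.003]))
E
```

```text
tx 0.0 ty -0.6 tz 4.4 spin 0.2 | ee [ 0.5038 -0.2397  0.1104] phi -1.19 t 30.15 w 0.0267 F [-0.4  4.8  5.1] M [1.04 0.16 0.  ] g 33.964461609721184
cap [0.18727733 0.1938254  0.20446044] ((504.9845275878906, -235.09812927246094), (35.06797790527344, 49.982234954833984), 89.8741683959961)
```

The cap top reads 0.187, as expected for a vial standing on the cup floor, and contact is felt. I release and check.

Request:
apply_moves(deltas=[{"tx": 1, "ty": 0, "tz": 0, "spin": 0, "grip": 40}, {"tx": 0, "ty": 0, "tz": 0, "spin": 0, "grip": 50}, {"tx": 0, "ty": 0, "tz": 0, "spin": 0, "grip": 60}, {"tx": 0, "ty": 0, "tz": -10, "spin": 0, "grip": 60}, {"tx": 0, "ty": 0, "tz": -25, "spin": 0, "grip": 60}, {"tx": 0, "ty": 0, "tz": -30, "spin": 0, "grip": 60}, {"tx": 0, "ty": 0, "tz": -30, "spin": 0, "grip": 60}, {"tx": 0, "ty": 0, "tz": 0, "spin": 0, "grip": 60}])

```text
t: 31.2
ee_pos: [0.5047, -0.2395, 0.2077]
eef_rot: [0.714, 0.7, 0.001, 0.003]
wrist_force: [-0.3, -0.3, 0.5]
width: 0.0512
gripper_force: 0.0
```

```bash
python3 - <<'E'
from h import *
from station import r
s,d,w=wrist(r);togo(s,.5,.0422,.2045,82.75)
def chk(w):
    c=w[box(w,(.48,.53),(-.255,-.205),(.172,.21))];q=c[c[:,2]>.182];print("cap",len(q),np.median(c[:,2]),rect(q))
    p=w[box(w,(.38,.63),(-.42,-.18),(.120,.140))];p=p[abs(p[:,2]-.133)<.005];A=np.c_[p[:,:2]-[.502,-.302],np.ones(len(p))];print("rim",cv2.minEnclosingCircle((p[:,:2]*1000).astype(np.float32)),np.linalg.lstsq(A,p[:,2],rcond=None)[0].round(4))
chk(w);chk(cloud(r.get_image("top")));
E
```

```text
tx 281.5 ty -10.6 tz 2.2 spin -83.9 | ee [ 0.5047 -0.2395  0.2077] phi -1.19 t 31.20 w 0.0512 F [-0.3 -0.3  0.5] M [-0.02  0.02 -0.06] g 0.0
cap 1586 0.18757700737091382 ((504.5085754394531, -235.9231719970703), (26.39059829711914, 26.266786575317383), 80.71520233154297)
rim ((502.5083312988281, -305.37359619140625), 95.11746978759766) [ 0.0009 -0.0024  0.1323]
cap 6 0.18191139780856103 ((507.7317810058594, -222.77317810058594), (1.7729421854019165, 5.652047634124756), 63.19610595703125)
rim ((499.6827087402344, -300.8058776855469), 94.30435943603516) [ 0.0005 -0.0043  0.1322]
```

Vial_b stands upright (cap centre (504.5, −236), top 0.1876) and the carousel is still level. Vial_a gets the same treatment, gripping 6 mm nearer the robot to centre it.

Request:
apply_moves(deltas=[{"tx": 20, "ty": -2, "tz": 0, "spin": 0, "grip": 60}, {"tx": 40, "ty": -2, "tz": 0, "spin": 0, "grip": 60}, {"tx": 45, "ty": -2, "tz": 0, "spin": 0, "grip": 60}, {"tx": 45, "ty": -2, "tz": 0, "spin": 0, "grip": 60}, {"tx": 45, "ty": -2, "tz": 0, "spin": 0, "grip": 60}, {"tx": 43, "ty": -3, "tz": 0, "spin": 0, "grip": 60}, {"tx": 28, "ty": -2, "tz": 0, "spin": 0, "grip": 60}, {"tx": 15.5, "ty": -1.6, "tz": 0, "spin": 0, "grip": 60}])

```text
t: 32.3
ee_pos: [0.4915, 0.0454, 0.2039]
eef_rot: [0.714, 0.7, -0.0, -0.001]
wrist_force: [0.4, -0.1, -0.4]
width: 0.0516
gripper_force: 0.0
```

Request:
apply_moves(deltas=[{"tx": 0, "ty": 0, "tz": 0, "spin": -10.5, "grip": 60}, {"tx": 0, "ty": 0, "tz": 0, "spin": -10.5, "grip": 60}, {"tx": 0, "ty": 0, "tz": 0, "spin": -10.5, "grip": 60}, {"tx": 0, "ty": 0, "tz": 0, "spin": -10.5, "grip": 60}, {"tx": 0, "ty": 0, "tz": 0, "spin": -10.5, "grip": 60}, {"tx": 0, "ty": 0, "tz": 0, "spin": -10.5, "grip": 60}, {"tx": 0, "ty": 0, "tz": 0, "spin": -10.5, "grip": 60}, {"tx": 0, "ty": 0, "tz": 0, "spin": -10.5, "grip": 60}, {"tx": 0, "ty": 0, "tz": 0, "spin": 0, "grip": 60}])

```text
t: 33.42
ee_pos: [0.4923, 0.0432, 0.2041]
eef_rot: [0.064, 0.998, 0.0, -0.001]
wrist_force: [-1.2, -0.6, 0.8]
width: 0.051
gripper_force: 0.0
```

```bash
python3 - <<'E'
from h import *
from station import r
s,d,w=wrist(r);togo(s,.494,.0422,.031,82.75)
p=w[box(w,(.44,.56),(.01,.08),(.06,.13))];print(len(p),p.min(0).round(4),p.max(0).round(4),np.median(p,0).round(4))
E
```

```text
tx -2.0 ty -0.8 tz 173.1 spin -0.1 | ee [0.4923 0.0432 0.2041] phi 82.69 t 33.42 w 0.0510 F [-1.2 -0.6  0.8] M [ 0.02 -0.   -0.04] g 0.0
1711 [0.4784 0.0246 0.06  ] [0.5465 0.0561 0.1102] [0.5003 0.041  0.0953]
```

Request:
apply_moves(deltas=[{"tx": -2, "ty": -0.8, "tz": 15, "spin": 0, "grip": 60}, {"tx": 0, "ty": 0, "tz": 28, "spin": 0, "grip": 60}, {"tx": 0, "ty": 0, "tz": 28, "spin": 0, "grip": 60}, {"tx": 0, "ty": 0, "tz": 28, "spin": 0, "grip": 60}, {"tx": 0, "ty": 0, "tz": 28, "spin": 0, "grip": 60}, {"tx": 0, "ty": 0, "tz": 24, "spin": 0, "grip": 60}, {"tx": 0, "ty": 0, "tz": 16, "spin": 0, "grip": 60}, {"tx": 0, "ty": 0, "tz": 6, "spin": 0, "grip": 60}, {"tx": 0, "ty": 0, "tz": 0, "spin": 0, "grip": 60}, {"tx": 0, "ty": 0, "tz": 0, "spin": 0, "grip": 60}])

```text
t: 34.72
ee_pos: [0.495, 0.0422, 0.0321]
eef_rot: [0.063, 0.998, 0.0, 0.001]
wrist_force: [-1.2, -0.5, 0.6]
width: 0.0513
gripper_force: 0.0
```

Request:
apply_moves(deltas=[{"tx": 0, "ty": 0, "tz": 0, "spin": 0, "grip": 40}, {"tx": 0, "ty": 0, "tz": 0, "spin": 0, "grip": 20}, {"tx": 0, "ty": 0, "tz": 0, "spin": 0, "grip": 20}, {"tx": 0, "ty": 0, "tz": 0, "spin": 0, "grip": 20}, {"tx": 0, "ty": 0, "tz": 0, "spin": 0, "grip": 20}, {"tx": 0, "ty": 0, "tz": -5, "spin": 0, "grip": 20}, {"tx": 0, "ty": 0, "tz": -15, "spin": 0, "grip": 20}, {"tx": 0, "ty": 0, "tz": -25, "spin": 0, "grip": 20}, {"tx": 0, "ty": 0, "tz": -25, "spin": 0, "grip": 20}, {"tx": 0, "ty": 0, "tz": -10, "spin": 0, "grip": 20}], grip_force=30)

```text
t: 35.98
ee_pos: [0.4954, 0.042, 0.1135]
eef_rot: [0.063, 0.998, -0.0, 0.001]
wrist_force: [0.4, -0.2, -1.3]
width: 0.0264
gripper_force: 29.5
```

Request:
apply_moves(deltas=[{"tx": 0, "ty": 0, "tz": 0, "spin": 8, "grip": 20}, {"tx": 0, "ty": 0, "tz": 0, "spin": 10, "grip": 20}, {"tx": 0, "ty": 0, "tz": 0, "spin": 10.5, "grip": 20}, {"tx": 0, "ty": 0, "tz": 0, "spin": 10.5, "grip": 20}, {"tx": 0, "ty": 0, "tz": 0, "spin": 10.5, "grip": 20}, {"tx": 0, "ty": 0, "tz": 0, "spin": 10.5, "grip": 20}, {"tx": 0, "ty": 0, "tz": 0, "spin": 10.5, "grip": 20}, {"tx": 0, "ty": 0, "tz": 0, "spin": 9, "grip": 20}, {"tx": 0, "ty": 0, "tz": 0, "spin": 4.5, "grip": 20}, {"tx": 0, "ty": 0, "tz": 0, "spin": 0, "grip": 20}])

```text
t: 37.22
ee_pos: [0.4943, 0.0421, 0.1114]
eef_rot: [0.714, 0.7, -0.0, -0.0]
wrist_force: [0.4, -0.8, -1.6]
width: 0.0267
gripper_force: 29.5
```

Request:
apply_moves(deltas=[{"tx": -18, "ty": -7, "tz": 0, "spin": 0, "grip": 20}, {"tx": -35, "ty": -12, "tz": 0, "spin": 0, "grip": 20}, {"tx": -40, "ty": -13, "tz": 0, "spin": 0, "grip": 20}, {"tx": -35, "ty": -12, "tz": 0, "spin": 0, "grip": 20}, {"tx": -20, "ty": -7.5, "tz": 8, "spin": 0, "grip": 20}, {"tx": 0, "ty": 0, "tz": 16, "spin": 0, "grip": 20}, {"tx": 0, "ty": 0, "tz": 20, "spin": 0, "grip": 20}, {"tx": 0, "ty": 0, "tz": 14, "spin": 0, "grip": 20}, {"tx": 0, "ty": 0, "tz": 4, "spin": 0, "grip": 20}, {"tx": 0, "ty": 0, "tz": 0, "spin": 0, "grip": 20}])

```text
t: 38.48
ee_pos: [0.44, -0.1047, 0.0497]
eef_rot: [0.714, 0.7, -0.0, -0.0]
wrist_force: [-0.7, -0.1, -1.8]
width: 0.0264
gripper_force: 29.5
```

```bash
python3 - <<'E'
from h import *
from station import r
s=r.state();togo(s,.44,-.105,.05,-1.4)
print(vial(cloud(r.get_image("scene")),s))
E
```

```text
tx -0.3 ty -0.0 tz -0.3 spin 0.3 | ee [ 0.44   -0.1047  0.0497] phi -1.15 t 38.48 w 0.0264 F [-0.7 -0.1 -1.8] M [ 0.01  0.01 -0.  ] g 29.521232396364212
(275, 'axis dx,dy per z (deg) -0.1 47.7', 'at grasp z off mm -1.3 -4.5', 'res 1.38', 'zmin 0.017 zmax 0.088')
```

Request:
apply_moves(deltas=[{"tx": -6, "ty": 0, "tz": 0, "spin": 0, "grip": 20}, {"tx": -6, "ty": 0, "tz": 0, "spin": 0, "grip": 20}, {"tx": -5, "ty": 0, "tz": 0, "spin": 0, "grip": 20}, {"tx": -5, "ty": 0, "tz": 0, "spin": 0, "grip": 20}, {"tx": -5, "ty": 0, "tz": 0, "spin": 0, "grip": 20}, {"tx": -5, "ty": 0, "tz": 0, "spin": 0, "grip": 20}, {"tx": -5, "ty": 0, "tz": 0, "spin": 0, "grip": 20}, {"tx": -5, "ty": 0, "tz": 0, "spin": 0, "grip": 20}])

```text
t: 39.52
ee_pos: [0.4391, -0.1461, 0.05]
eef_rot: [0.715, 0.7, 0.001, -0.001]
wrist_force: [-1.2, 4.8, 2.2]
width: 0.0267
gripper_force: 35.1
```

Request:
apply_moves(deltas=[{"tx": -5, "ty": 0, "tz": 0, "spin": 0, "grip": 20}, {"tx": -5, "ty": 0, "tz": 0, "spin": 0, "grip": 20}, {"tx": -4, "ty": 0, "tz": 0, "spin": 0, "grip": 20}, {"tx": -3, "ty": 0, "tz": 0, "spin": 0, "grip": 20}, {"tx": 0, "ty": 0, "tz": 0, "spin": 0, "grip": 20}])

```text
t: 40.15
ee_pos: [0.4388, -0.1641, 0.0496]
eef_rot: [0.715, 0.7, -0.0, 0.0]
wrist_force: [0.8, 2.2, 0.1]
width: 0.0265
gripper_force: 34.9
```

Request:
apply_moves(deltas=[{"tx": -2, "ty": 0, "tz": 0, "spin": 0, "grip": 20}, {"tx": -2, "ty": 0, "tz": 0, "spin": 0, "grip": 20}, {"tx": 0, "ty": 0, "tz": 0, "spin": 0, "grip": 20}])

```text
t: 40.52
ee_pos: [0.4387, -0.1678, 0.0496]
eef_rot: [0.714, 0.7, 0.0, -0.0]
wrist_force: [-0.2, 4.3, 0.2]
width: 0.0259
gripper_force: 35.0
```

Request:
apply_moves(deltas=[{"tx": 6, "ty": 0, "tz": 0, "spin": 0, "grip": 20}, {"tx": 10, "ty": 0, "tz": -10, "spin": 0, "grip": 20}, {"tx": 10, "ty": 0, "tz": -20, "spin": 0, "grip": 20}, {"tx": 10, "ty": 0, "tz": -25, "spin": 0, "grip": 20}, {"tx": 10, "ty": 0, "tz": -25, "spin": 0, "grip": 20}, {"tx": 5, "ty": 0, "tz": -25, "spin": 0, "grip": 20}, {"tx": 0, "ty": 0, "tz": -25, "spin": 0, "grip": 20}, {"tx": 0, "ty": 0, "tz": -12, "spin": 0, "grip": 20}, {"tx": 0, "ty": 0, "tz": 0, "spin": 0, "grip": 20}])

```text
t: 41.65
ee_pos: [0.4401, -0.1167, 0.1922]
eef_rot: [0.714, 0.7, 0.0, 0.001]
wrist_force: [-0.4, 0.3, 0.1]
width: 0.0262
gripper_force: 34.8
```

```bash
python3 - <<'E'
from h import *
from station import r
s=held(r);togo(s,.432,-.302,.19,-1.4)
E
```

```text
wrist 1675 lean deg (top towards +x,+y) -0.1 2.7 axis 50 below grasp: off mm 0.5 -0.4 res 0.14 foot z below grasp 77.6
scene 221 lean deg (top towards +x,+y) 1.0 2.3 axis 50 below grasp: off mm -1.6 -1.3 res 0.78 foot z below grasp 79.1
cap top above grasp 19.9 8222
tx -185.4 ty -4.3 tz 2.4 spin 0.2 | ee [ 0.4401 -0.1167  0.1922] phi -1.18 t 41.65 w 0.0262 F [-0.4  0.3  0.1] M [ 0.01 -0.03  0.03] g 34.77209910750389
```

Request:
apply_moves(deltas=[{"tx": -15, "ty": 0, "tz": 0, "spin": 0, "grip": 20}, {"tx": -28, "ty": -1, "tz": 0, "spin": 0, "grip": 20}, {"tx": -32, "ty": -1, "tz": 0, "spin": 0, "grip": 20}, {"tx": -32, "ty": -1, "tz": 0, "spin": 0, "grip": 20}, {"tx": -32, "ty": -1, "tz": 0, "spin": 0, "grip": 20}, {"tx": -28, "ty": 0, "tz": 0, "spin": 0, "grip": 20}, {"tx": -16, "ty": 0, "tz": 0, "spin": 0, "grip": 20}, {"tx": 0, "ty": 0, "tz": 0, "spin": 0, "grip": 20}, {"tx": 0, "ty": 0, "tz": 0, "spin": 0, "grip": 20}])

```text
t: 42.88
ee_pos: [0.4319, -0.2988, 0.1913]
eef_rot: [0.714, 0.7, 0.0, -0.0]
wrist_force: [0.8, 0.9, -0.4]
width: 0.0264
gripper_force: 34.8
```

```bash
python3 - <<'E'
from h import *
from station import r
s=held(r);togo(s,.4325,-.300,.112,-1.4)
s,d,w=wrist(r)
p=w[box(w,(.38,.63),(-.42,-.18),(.126,.138))];print("rim",cv2.minEnclosingCircle((p[:,:2]*1000).astype(np.float32)),len(p))
E
```

```text
wrist 1683 lean deg (top towards +x,+y) 0.0 2.6 axis 50 below grasp: off mm 0.5 -0.5 res 0.14 foot z below grasp 77.3
scene 234 lean deg (top towards +x,+y) 1.0 1.9 axis 50 below grasp: off mm -0.7 -1.4 res 0.69 foot z below grasp 77.1
cap top above grasp 19.8 8208
tx -1.2 ty 0.7 tz 79.3 spin 0.2 | ee [ 0.4319 -0.2988  0.1913] phi -1.18 t 42.88 w 0.0264 F [ 0.8  0.9 -0.4] M [ 0.    0.02 -0.02] g 34.77627173066139
rim ((502.5687561035156, -305.2754821777344), 94.98966217041016) 27197
```

Request:
apply_moves(deltas=[{"tx": -1.5, "ty": 0.5, "tz": 10, "spin": 0, "grip": 20}, {"tx": 0, "ty": 0, "tz": 14, "spin": 0, "grip": 20}, {"tx": 0, "ty": 0, "tz": 8, "spin": 0, "grip": 20}, {"tx": 0, "ty": 0, "tz": 6, "spin": 0, "grip": 20}, {"tx": 0, "ty": 0, "tz": 6, "spin": 0, "grip": 20}, {"tx": 0, "ty": 0, "tz": 0, "spin": 0, "grip": 20}])

```text
t: 43.78
ee_pos: [0.4323, -0.3009, 0.1472]
eef_rot: [0.714, 0.7, 0.0, -0.0]
wrist_force: [-1.2, 0.3, 0.0]
width: 0.0265
gripper_force: 34.8
```

Request:
apply_moves(deltas=[{"tx": -0.5, "ty": 0, "tz": 5, "spin": 0, "grip": 20}, {"tx": -0.5, "ty": 0, "tz": 5, "spin": 0, "grip": 20}, {"tx": -0.5, "ty": 0, "tz": 5, "spin": 0, "grip": 20}, {"tx": 0, "ty": 0, "tz": 0, "spin": 0, "grip": 20}])

```text
t: 44.28
ee_pos: [0.4322, -0.3024, 0.1321]
eef_rot: [0.714, 0.7, 0.0, -0.0]
wrist_force: [0.7, -0.4, -0.7]
width: 0.0265
gripper_force: 34.8
```

Request:
apply_moves(deltas=[{"tx": -0.5, "ty": 0, "tz": 4, "spin": 0, "grip": 20}, {"tx": -0.5, "ty": 0, "tz": 4, "spin": 0, "grip": 20}, {"tx": -0.5, "ty": 0, "tz": 3, "spin": 0, "grip": 20}, {"tx": 0, "ty": 0, "tz": 0, "spin": 0, "grip": 20}])

```text
t: 44.78
ee_pos: [0.4322, -0.304, 0.1212]
eef_rot: [0.714, 0.7, 0.0, -0.0]
wrist_force: [-0.2, -0.5, -0.6]
width: 0.0263
gripper_force: 34.8
```

Request:
apply_moves(deltas=[{"tx": 0, "ty": 0, "tz": 2.5, "spin": 0, "grip": 20}, {"tx": 0, "ty": 0, "tz": 2.5, "spin": 0, "grip": 20}, {"tx": 0, "ty": 0, "tz": 0, "spin": 0, "grip": 20}])

```text
t: 45.15
ee_pos: [0.4323, -0.3039, 0.1163]
eef_rot: [0.714, 0.7, 0.0, -0.0]
wrist_force: [0.5, 0.4, -0.8]
width: 0.0267
gripper_force: 34.8
```

Request:
apply_moves(deltas=[{"tx": 0, "ty": 0, "tz": 1.5, "spin": 0, "grip": 20}, {"tx": 0, "ty": 0, "tz": 1.5, "spin": 0, "grip": 20}, {"tx": 0, "ty": 0, "tz": 0, "spin": 0, "grip": 20}])

```text
t: 45.52
ee_pos: [0.4325, -0.3042, 0.1139]
eef_rot: [0.714, 0.7, 0.0, 0.0]
wrist_force: [-0.1, 0.9, 2.2]
width: 0.0261
gripper_force: 35.2
```

```bash
python3 - <<'E'
from h import *
from station import r
s,d,w=wrist(r);togo(s,.432,-.3035,.11,-1.4)
c=w[box(w,(.41,.455),(-.325,-.28),(.172,.21))];print("cap",np.percentile(c[:,2],[30,50,70]))
E
```

```text
tx 0.7 ty -0.5 tz 3.9 spin 0.2 | ee [ 0.4325 -0.3042  0.1139] phi -1.19 t 45.52 w 0.0261 F [-0.1  0.9  2.2] M [0.09 0.14 0.01] g 35.17523601651192
cap [0.18708895 0.18793255 0.18875347]
```

Floor contact, with the cap at 0.187–0.188. I push down slightly, release and withdraw.

Request:
apply_moves(deltas=[{"tx": 0, "ty": 0, "tz": 0.8, "spin": 0, "grip": 20}, {"tx": 0, "ty": 0, "tz": 0, "spin": 0, "grip": 20}, {"tx": 0, "ty": 0, "tz": 0, "spin": 0, "grip": 40}, {"tx": 0, "ty": 0, "tz": 0, "spin": 0, "grip": 50}, {"tx": 0, "ty": 0, "tz": 0, "spin": 0, "grip": 58}, {"tx": 0, "ty": 0, "tz": -10, "spin": 0, "grip": 58}, {"tx": 0, "ty": 0, "tz": -25, "spin": 0, "grip": 58}, {"tx": 0, "ty": 0, "tz": -30, "spin": 0, "grip": 58}, {"tx": 0, "ty": 0, "tz": -40, "spin": 0, "grip": 58}, {"tx": 20, "ty": -20, "tz": -20, "spin": 0, "grip": 58}])

```text
t: 46.82
ee_pos: [0.4138, -0.2848, 0.2403]
eef_rot: [0.715, 0.7, 0.0, 0.002]
wrist_force: [0.1, 0.3, 0.1]
width: 0.0496
gripper_force: 0.0
```

Request:
apply_moves(deltas=[{"tx": 40, "ty": -20, "tz": 0, "spin": 0, "grip": 58}, {"tx": 40, "ty": 0, "tz": 0, "spin": 0, "grip": 58}, {"tx": 20, "ty": 0, "tz": 0, "spin": 0, "grip": 58}, {"tx": 0, "ty": 0, "tz": 0, "spin": 0, "grip": 58}, {"tx": 0, "ty": 0, "tz": 0, "spin": 0, "grip": 58}])

```text
t: 47.45
ee_pos: [0.3951, -0.1839, 0.2382]
eef_rot: [0.714, 0.7, -0.0, 0.0]
wrist_force: [-0.9, 0.1, -0.6]
width: 0.0494
gripper_force: 0.0
```

```bash
python3 - <<'E'
from h import *
from station import r
s=r.state();togo(s,.432,-.3035,.11,-1.4)
for n in ("top","scene"):
    d=r.get_image(n);w=cloud(d);d0=dict(np.load(f"pics/{n}0.npz"));w0=cloud(d0)
    print("==",n)
    for nm,x,y in(("a",.4325,-.303),("b",.5045,-.236)):
        q=w[box(w,(x-.025,x+.025),(y-.025,y+.025),(.178,.20))];print(nm,len(q),rect(q),np.median(q[:,2]).round(4))
    q=w[box(w,(.46,.55),(-.36,-.26),(.178,.195))];print("handle",np.median(q[:,2]),rect(q))
    p=w[box(w,(.38,.63),(-.42,-.18),(.126,.138))];A=np.c_[p[:,:2]-[.502,-.302],np.ones(len(p))];print("rim",cv2.minEnclosingCircle((p[:,:2]*1000).astype(np.float32)),np.linalg.lstsq(A,p[:,2],rcond=None)[0].round(4))
    dz=abs(d["range_z"]-d0["range_z"])>.012;di=cv2.absdiff(d["image"],d0["image"]).max(2)
    for nm,b in(("box",((.29,.38),(-.14,0),(.025,.05))),("bottle/beaker",((.6,.8),(-.15,.12),(.03,.17)))):
        m=box(w0,*b)&(w0[...,2]>.02);print(nm,m.sum(),"changed",(m&dz).sum())
E
```

```text
tx -118.7 ty 39.3 tz 128.3 spin 0.2 | ee [ 0.3951 -0.1839  0.2382] phi -1.19 t 47.45 w 0.0494 F [-0.9  0.1 -0.6] M [ 0.   -0.06  0.02] g 0.0
== top
a 99 ((435.9174499511719, -305.479248046875), (24.723712921142578, 16.462890625), 55.72623825073242) 0.1872
b 157 ((502.81597900390625, -234.11322021484375), (26.146909713745117, 25.081151962280273), 76.53144073486328) 0.187
handle 0.18369330888153235 ((501.38525390625, -302.0157165527344), (61.857120513916016, 15.795403480529785), 89.8504638671875)
rim ((501.6311950683594, -302.9887390136719), 95.16907501220703) [-0.0051  0.0028  0.132 ]
box 755 changed 4
bottle/beaker 1496 changed 8
== scene
a 126 ((433.2098388671875, -305.6331481933594), (26.518585205078125, 25.49383544921875), 49.06312942504883) 0.1874
b 137 ((504.7929992675781, -237.66404724121094), (27.97385597229004, 26.08692741394043), 42.87092971801758) 0.187
handle 0.18331384338696244 ((502.98162841796875, -305.84967041015625), (18.849525451660156, 62.3450813293457), 0.9438968300819397)
rim ((501.78436279296875, -306.33831787109375), 96.41393280029297) [-0.0005  0.003   0.132 ]
box 397 changed 1
bottle/beaker 2438 changed 11
```

Both vials stand at 0.187, the carousel is home and level, and the bystanders have not moved. I hand the job in.

```bash
python3 -c "
from station import r
print(r.close_job())"
```

```text
the job is handed in; nothing more can be done
None
```

The job is handed in: the carousel sits home and level on the hub, both amber vials stand upright at the bottom of their cups, and the bottle, beaker and box did not move, finishing at about 47 s of the 72 s allowed.

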